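# Load and build up the three-tier vanity organiser

### The job

Put the pale-blue organiser back together from the bottom up, loading each tier before the next one covers it: lay the wooden comb lengthwise in the base tier, seat the middle tier squarely on the base, gently stand the ring dish in the middle of it, seat the top tier (white ends) squarely on that, and lay the chrome clipper case lengthwise in the middle of the top tier. Follow that order, and leave the toothbrush cup, the green bottle, the cream jar and the soap dish standing where they are.

Things in the scene. Friction and masses are not known exactly. Their poses are not given: they have to be found in the camera images.
- base: Base tier, fixed: pale blue on a dark rubber plate 186 x 74 mm. Origin: centre of underside, on the ledge; x along its 170 mm length, y across its 60 mm, z up. Floor at z 13, long sides open but for 2 mm beads. End walls (4 thick, corners returned 20) up to z 64, 162 clear between. Middle tier rests on them, rounded feet inside with 2 mm play; seated, its underside is at z 58, long axes parallel.
- mid_c (a point): Middle tier, loose, 120 g, all pale blue, same plan, floor and 64 mm end walls as the base. Point: mid floor slab, 10 mm above underside, 3 below floor surface; x along, y across, z up. Grip the slab (60 wide, 6 to 15 mm above underside) across at mid-length, tips 3 mm off the ledge; 122 mm there is open. Half turn no matter. Seated on it, the top tier's point is 58 mm above this one.
- top_c (a point): Top tier, loose, 100 g: pale-blue floor with white end walls and corners, low: 30 mm high overall; plan, floor, feet and grip as the middle tier's. Point: middle of its floor slab, 10 mm above its underside, 3 below its floor surface; x along, y across, z up. Half a turn makes no difference.
- comb_c (a point): Wooden comb, loose, 30 g, lying flat: 130 long (x) x 30 wide (y) x 10 mm thick. The point is its centre, 5 mm above its underside. Grip it across its width at mid-length.
- dish_c (a point): White ceramic ring dish, loose, 70 g: a round saucer, foot 36 mm across, rim 54 mm across and 12 mm high, with an upright ring post in its middle, 17 mm thick below, 15 mm above, rising to 42 mm above the underside, a thin brass band round it. The point is on its axis, 21 mm above its underside; z up. Grip it by the post, above the rim, from any side.
- case_c (a point): Chrome nail clipper case, loose, 50 g, closed: 64 long (x) x 26 wide (y) x 16 mm high, rounded edges. The point is its centre, 8 mm above its underside. Grip it across its width.
- cup: Bystander: stainless steel toothbrush cup, 70 mm across and 100 mm high, two toothbrushes standing out to about 180 mm above the ledge. Origin at the centre of its underside. Leave it standing.
- bottle: Bystander: closed green plastic travel bottle with a white cap, 42 mm across, 112 mm high. Origin at the centre of its underside. Leave it standing.
- jar: Bystander: amber cream jar with a black lid, 55 mm across, 36 mm high. Origin at the centre of its underside. Leave it.
- soap: Bystander: white soap dish 75 (x) x 105 (y) mm with a bar of soap, 26 mm high. Origin at the centre of its underside. Leave it.
There are look-alikes about, which are no part of the job. What is shaped like the part that bears top_c but pink is not meant. What is shaped like the part that bears dish_c but purple is not meant.

How it is judged:
By the outcome, as a careful person would: the job done as asked, in the order asked, and still so for the second after the job is handed in, with the robot touching nothing.
It also fails if it takes over 128 s, if anything falls off the work surface, if the arm or the gripper's body presses on something with over 40 N, if the wrist force passes 120 N, or if a joint passes its speed limit or range.

### The arm

A 6-joint arm with a two-finger parallel gripper is mounted at the origin on the work surface. World frame = base frame: x ahead of the robot, y to its left, z up, the work surface at z = 0. Lengths are in m, angles in rad, forces in N, time in s.
With the tool pointing down it reaches from about 0.2 to 0.875 m from the base axis. Payload 3.4 kg.
Tool frame: the origin (TCP) lies between the finger pads; the fingertips stand 19 mm ahead of it and the grasp point (between the pads) is the TCP; z points along the fingers, y is the line along which they close (so a half turn about z gives the same grasp; the last joint's range is limited). The gripper opens to 94 mm and grips with 3 to 60 N. Pads are 16 mm wide; open, the fingers measure 119 mm over their backs; the gripper's body (75 mm by 177 mm) begins 78 mm behind the grasp point.
Start: joints at [-1.349, 0.276, 1.505, -0, 1.361, -0.121], TCP at [0.193, -0.542, 0.186] pointing down, gripper open.
Joint ranges: [-2.89, 2.89], [-0.75, 2.08], [0.22, 2.7], [-1.18, 4.32], [0.11, 2.71], [-2.7, 2.7]. Speed limits (rad/s): [2.57, 2.57, 3.14, 3.14, 3.14, 3.14].

### API

Orientations are given as a unit quaternion [w, x, y, z].
In Python, from bench import env gives the robot as it stands.
- The arm moves only by the tool send_rows, never from a script. Its argument "rows" is a list of rows, each an object with "dp": the shift along the world's x, y, z in m, a list of three; "angular": the turn, a rotation vector about the world's x, y, z in degrees, a list of three; "claw": the opening, from 0 (shut) to 1 (fully open). In form: [{"dp": [dx, dy, dz], "angular": [wx, wy, wz], "claw": claw}, ...]. A call has 1 to 10 rows; each row shifts and turns the commanded pose from where the row before left it; what a row does not reach is not made up. A row lasts 1/12 s, in which the tool goes at most 41.7 mm and 7.16 degrees, less where a joint would pass 70% of its speed; a pose out of reach is approached as far as the arm can. A call is refused whole if a number of a shift passes 0.0417 or a number of a turn 7.16, either way. A call with a gripper value outside its range is refused whole. The fingers move at their own pace and stop on an object; "grip_force" is the grip in N (left out, the last holds). Time passes only in rows, so rows that do not move let the fingers close. It gives the time, the measured TCP pose, the force, the opening and the grip force at its end, in the units of the state.
- env.observe(): the state, without advancing time (a new reading comes with each control period).
- env.get_image(name): name is "scene" or "top" or "wrist"; returns (picture, depth): 420x560x3 uint8, red, green, blue; 420x560 float32, m along the optical axis (not along the pixel's ray), 0 where there is no reading.
- env.get_calibration(name): a dict with "intrinsics" (3x3 intrinsics, pixels), "distortion" ([k1, k2, p1, p2, k3] as OpenCV has them; the pictures are not rectified), "R" (3x3) and "t" (3): a world point X has camera coordinates R X + t. Camera axes: x right, y down, z forward; pixel columns grow to the right and rows downward; lengths in m; the calibration is good to about 2 mm. A picture is of the moment at which its call begins: read the wrist's pose just before it. get_calibration takes no time and is no camera call; for the wrist camera it gives the pose at the moment of the call.
- env.close_job(): hands the job in; it is judged then, once.
Trained networks look in the newest picture that a camera, given by its name, has taken for a name from the list of things; names that differ only in an ending like _2 or _b are one class to them, and where a whole thing is asked for, a point or a joint stands for the part that bears it (a point fixed in the world has none). Each returns a list of dicts, best first, with "p" (0 to 1); they miss things now and then, are a little off and sometimes report something else, mostly with a low value. They report only what shows in the picture. A call takes as long as a camera call. They do not tell look-alikes from the thing itself.
- env.look_for(camera, target): "centre" ([row, column] in pixels, amid what is visible of it).
- env.silhouettes(camera, target): "pixels" (420x560 bool, what is visible of it) and "centre" ([row, column] in pixels, amid what is visible of it).
The state is a dict: "time": time; "joint_pos": joint angles; "dq": joint speeds; "joint_torque": joint torques, N m; "position": TCP position; "tcp_rot": TCP orientation; "ft_force": force on the tool from outside, world axes, zero at the start; "moment": the same for the moment, N m; "opening": finger opening in m; "gripper_force": force on a finger pad.
Only numpy, scipy, OpenCV 4.12 (cv2) and the standard library are available. Lean on these libraries where they do the work, as an engineer would, in place of code of your own. Each camera call takes 0.05 s, during which the arm holds its last target. There are 200 camera calls.

## Working session

There is one attempt and no reset: what is moved stays moved. The work goes in short steps, Python scripts to look and compute and a tool call to move; the robot and the scene stay as the last step left them, time stands still between calls to the robot, and variables do not carry over. Pictures are saved under pics/ and viewed, at most 14 in all, crops included, and the job is handed in when it is done.

Besides the shell and the picture viewer there is one more tool, called as a command line: name --argument value ..., lists and objects as JSON in quotes. send_rows: Moves the arm, as the interface text tells. Its arguments: {"type":"object","properties":{"rows":{"type":"array"},"grip_force":{"type":"number"}},"required":["rows"]}

```bash
mkdir -p pics; ls
cat > h.py <<'E'
import numpy as np, cv2
from bench import env
def snap(cam,name=None):
    cal=env.get_calibration(cam); im,d=env.get_image(cam)
    if name: cv2.imwrite(f'pics/{name}.png',im[:,:,::-1])
    return im,d,cal
def cloud(d,cal,mask=None):
    m=(d>0) if mask is None else (mask&(d>0))
    r,c=np.nonzero(m)
    p=cv2.undistortPoints(np.stack([c,r],1).astype(np.float64)[:,None],np.array(cal['intrinsics']),np.array(cal['distortion']))[:,0]
    z=d[r,c]; X=np.c_[p*z[:,None],z]
    return (X-np.array(cal['t']))@np.array(cal['R']), r, c
E
python3 - <<'E'
from h import *
for cam in ['scene','top']:
    im,d,cal=snap(cam,cam)
    for n in ['base','mid_c','top_c','comb_c','dish_c','case_c','cup','bottle','jar','soap']:
        for s in env.silhouettes(cam,n):
            if s['p']<.2: continue
            X,r,c=cloud(d,cal,s['pixels'])
            if len(X)<5: continue
            rect=cv2.minAreaRect((X[:,:2]*1000).astype(np.float32))
            print(cam,n,round(s['p'],2),np.round(s['centre']),len(X),'med',np.round(np.median(X,0)*1000),'zmax',round(np.percentile(X[:,2],98)*1000),'rgb',np.median(im[r,c],0),'rect',[np.round(v) for v in rect])
print(env.observe())
E
```

```text
pics
scene base 0.95 [150. 366.] 1079 med [491. 405.  14.] zmax 64 rgb [55. 68. 75.] rect [array([498., 437.]), array([123., 186.]), np.float64(80.0)]
scene base 0.75 [276. 148.] 1637 med [ 497. -404.   15.] zmax 65 rgb [123. 147. 159.] rect [array([ 482., -405.]), array([228.,  66.]), np.float64(8.0)]
scene base 0.75 [311. 252.] 472 med [ 770. -236.   80.] zmax 114 rgb [34.  69.5 44. ] rect [array([ 737., -218.]), array([40., 96.]), np.float64(60.0)]
scene mid_c 0.89 [274. 146.] 1658 med [ 498. -404.   15.] zmax 65 rgb [121.  143.5 156. ] rect [array([ 484., -405.]), array([226.,  70.]), np.float64(6.0)]
scene top_c 0.95 [185. 423.] 999 med [718. 437.  13.] zmax 32 rgb [164. 106. 123.] rect [array([695., 401.]), array([286., 153.]), np.float64(79.0)]
scene top_c 0.67 [250. 303.] 1242 med [685.  -8.  13.] zmax 30 rgb [133. 163. 177.] rect [array([683.,  -3.]), array([170.,  76.]), np.float64(21.0)]
scene comb_c 0.73 [198. 258.] 330 med [456.  -4.   8.] zmax 12 rgb [100.   66.   42.5] rect [array([453.,  -1.]), array([129.,  40.]), np.float64(22.0)]
scene dish_c 0.59 [282. 251.] 225 m
[... 3091 characters left out ...]
]
{'time': 1.1, 'joint_pos': array([-1.34899281e+00,  2.75896004e-01,  1.50490641e+00, -1.74430637e-05,
        1.36070940e+00, -1.20998993e-01]), 'dq': array([ 0.00145339,  0.00051891, -0.00105789, -0.00022772, -0.00080859,
        0.0004403 ]), 'joint_torque': array([ 8.88966260e-04, -4.04477906e+01, -2.37498254e+01,  7.00105308e-02,
        2.46255111e-02, -4.27142012e-06]), 'position': array([ 0.19326869, -0.54157649,  0.18579273]), 'tcp_rot': array([ 4.07993919e-05,  9.85346421e-01,  1.70565030e-01, -6.48256449e-06]), 'ft_force': array([-0.22580902, -0.16801313,  0.81167811]), 'moment': array([ 0.00220815,  0.02269267, -0.03642227]), 'gripper_force': 0.0, 'opening': 0.09423878686274141}
```

View pics/top.png

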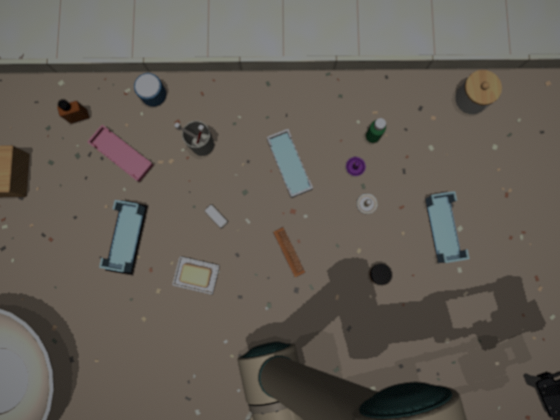

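send_rows --rows '[{"dp": [0.008,0.016,0.005],"angular": [0,0,1],"claw": 1},{"dp": [0.017,0.036,0.005],"angular": [0,0,1],"claw": 1},{"dp": [0.017,0.036,0.004],"angular": [0,0,1],"claw": 1},{"dp": [0.017,0.036,0],"angular": [0,0,1],"claw": 1},{"dp": [0.017,0.036,0],"angular": [0,0,1.4],"claw": 1},{"dp": [0.017,0.036,0],"angular": [0,0,0],"claw": 1},{"dp": [0.017,0.036,0],"angular": [0,0,0],"claw": 1},{"dp": [0.017,0.036,0],"angular": [0,0,0],"claw": 1},{"dp": [0.017,0.036,0],"angular": [0,0,0],"claw": 1},{"dp": [0.017,0.036,0],"angular": [0,0,0],"claw": 1}]'

```text
time: 1.93
position: [0.3543, -0.1986, 0.2003]
tcp_rot: [0.0, 0.976, 0.217, 0.0]
ft_force: [0.9, -0.0, -1.0]
opening: 0.0939
gripper_force: 0.0
```

send_rows --rows '[{"dp": [0.017,0.036,0],"angular": [0,0,0],"claw": 1},{"dp": [0.017,0.036,0],"angular": [0,0,0],"claw": 1},{"dp": [0.017,0.036,0],"angular": [0,0,0],"claw": 1},{"dp": [0.017,0.036,0],"angular": [0,0,0],"claw": 1},{"dp": [0.017,0.036,0],"angular": [0,0,0],"claw": 1},{"dp": [0.01,0.02,0],"angular": [0,0,0],"claw": 0.6},{"dp": [0,0,0],"angular": [0,0,0],"claw": 0.6},{"dp": [0,0,0],"angular": [0,0,0],"claw": 0.6}]'

```text
time: 2.6
position: [0.4486, -0.0003, 0.1999]
tcp_rot: [0.0, 0.976, 0.219, -0.0]
ft_force: [-0.0, -0.2, 0.1]
opening: 0.0779
gripper_force: 0.0
```

The top view shows the base at (row 237, col 125), mid tier (228, 446), top tier (163, 290), comb (252, 289), white dish (204, 367), case (217, 216); the pink tier (155, 121) and purple dish (167, 353) are the look-alikes.

```bash
cat >> h.py <<'E'
def meas(n,cam='wrist',zlo=-1,zhi=1,name=None,near=None,pmin=.2):
    im,d,cal=snap(cam,name)
    for s in env.silhouettes(cam,n):
        if s['p']<pmin: continue
        X,r,c=cloud(d,cal,s['pixels'])
        k=(X[:,2]>zlo)&(X[:,2]<zhi); X=X[k]
        if len(X)<20: continue
        (cx,cy),(w,h),a=cv2.minAreaRect((X[:,:2]*1000).astype(np.float32))
        if w<h: w,h,a=h,w,a+90
        a=(a+90)%180-90
        print(n,'p',round(s['p'],2),'px',np.round(s['centre']),len(X),'rect',np.round([cx,cy,w,h,a],1),'med',np.round(np.median(X,0)*1000,1),'z5-98',np.round(np.percentile(X[:,2],[5,98])*1000,1),'rgb',np.median(im[r,c],0))
E
python3 - <<'E'
from h import *
meas('comb_c',zlo=.004,zhi=.02,name='w1')
print(env.get_calibration('wrist'))
E
```

```text
comb_c p 0.96 px [182. 281.] 1812 rect [452.   -2.  127.6  29.9  25.9] med [451.2  -1.    8.9] z5-98 [ 6.2 11. ] rgb [103.  70.  46.]
{'intrinsics': array([[299.733301  ,   0.        , 280.99340154],
       [  0.        , 299.733301  , 208.82663374],
       [  0.        ,   0.        ,   1.        ]]), 'distortion': array([-0.04656568,  0.        ,  0.        ,  0.        ,  0.        ]), 'R': array([[ 0.42335701, -0.90596206,  0.00125937],
       [-0.87403897, -0.40807276,  0.26369018],
       [-0.23837938, -0.11273582, -0.96460661]]), 't': array([-0.19220387,  0.36012381,  0.51134395])}
```

View pics/w1.png

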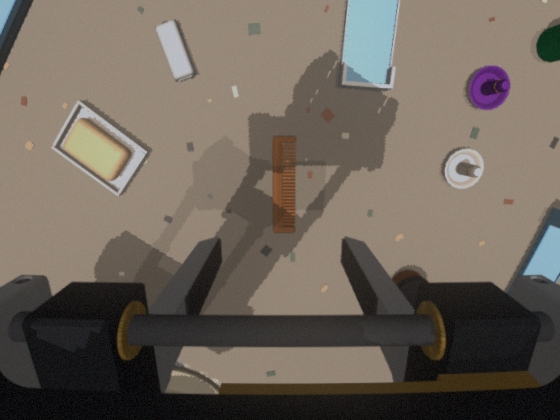

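The wrist view shows the comb centred and aligned between the fingers at (182, 281). Descending to it.

send_rows --rows '[{"dp": [0.003,-0.001,-0.03],"angular": [0,0,0.5],"claw": 0.6},{"dp": [0,0,-0.035],"angular": [0,0,0],"claw": 0.6},{"dp": [0,0,-0.035],"angular": [0,0,0],"claw": 0.6},{"dp": [0,0,-0.035],"angular": [0,0,0],"claw": 0.6},{"dp": [0,0,-0.025],"angular": [0,0,0],"claw": 0.6},{"dp": [0,0,-0.012],"angular": [0,0,0],"claw": 0.6},{"dp": [0,0,-0.006],"angular": [0,0,0],"claw": 0.6},{"dp": [0,0,0],"angular": [0,0,0],"claw": 0.6}]' --grip_force 12

```text
time: 3.37
position: [0.4509, -0.0036, 0.0209]
tcp_rot: [-0.0, 0.975, 0.22, -0.001]
ft_force: [-0.0, 0.6, 0.5]
opening: 0.0564
gripper_force: 0.0
```

send_rows --rows '[{"dp": [0,0,0],"angular": [0,0,0],"claw": 0},{"dp": [0,0,0],"angular": [0,0,0],"claw": 0},{"dp": [0,0,0],"angular": [0,0,0],"claw": 0},{"dp": [0,0,0],"angular": [0,0,0],"claw": 0},{"dp": [0,0,0],"angular": [0,0,0],"claw": 0},{"dp": [0,0,0],"angular": [0,0,0],"claw": 0}]'

```text
time: 3.87
position: [0.4526, -0.0025, 0.0222]
tcp_rot: [0.0, 0.975, 0.221, 0.0]
ft_force: [0.6, -0.4, -0.4]
opening: 0.0201
gripper_force: 0.0
```

Run:
```python
from h import *
meas('comb_c',zlo=.003,zhi=.03,name='w2')
o=env.observe();print(o['opening'],o['gripper_force'],o['position'])
```

```text
comb_c p 0.96 px [220. 282.] 5703 rect [451.8  -2.6 130.   30.1  25.2] med [459.3  -0.5   8.8] z5-98 [ 5.2 10.8] rgb [94. 61. 38.]
0.011475785104437178 0.0 [ 0.45238805 -0.00251131  0.02199648]
```

View pics/w2.png

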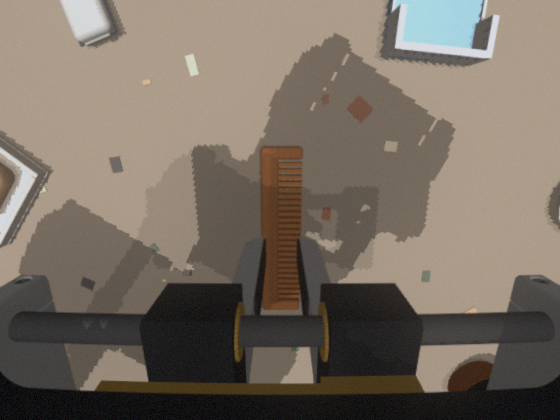

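send_rows --rows '[{"dp": [0,0,0],"angular": [0,0,0],"claw": 0},{"dp": [0,0,0],"angular": [0,0,0],"claw": 0},{"dp": [0,0,0],"angular": [0,0,0],"claw": 0}]'

```text
time: 4.22
position: [0.4522, -0.0025, 0.0217]
tcp_rot: [0.0, 0.975, 0.221, -0.0]
ft_force: [-0.4, 0.3, -0.8]
opening: 0.0005
gripper_force: 0.0
```

Run:
```python
from h import *
meas('comb_c',zlo=.003,zhi=.03,name='w3')
import cv2
im=cv2.imread('pics/w3.png')[130:420,150:420]; cv2.imwrite('pics/w3c.png',cv2.resize(im,None,fx=2,fy=2))
o=env.observe();print(o['opening'],o['gripper_force'],o['position'])
```

```text
comb_c p 0.59 px [190. 278.] 3381 rect [478.6  10.   71.1  30.   25.1] med [480.   11.4   8.9] z5-98 [ 4.3 10.8] rgb [96. 64. 41.]
0.000749591452635315 0.0 [ 0.45225536 -0.00254393  0.02173978]
```

View pics/w3c.png

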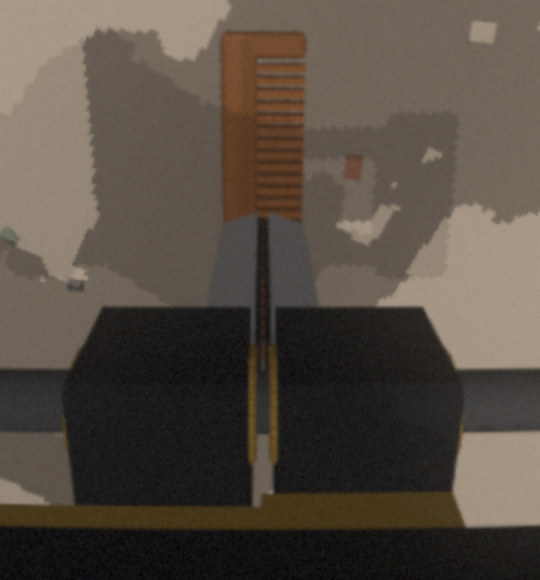

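The fingers shut above the comb, so they are not reaching as deep as stated; I'll measure where the tips really are.

Run:
```python
from h import *
im,d,cal=snap('wrist')
X,r,c=cloud(d,cal)
Z=np.full(d.shape,np.nan);Z[r,c]=X[:,2]*1000
P=np.full(d.shape+(3,),np.nan);P[r,c]=X*1000
for row in range(225,290,5): print(row,np.round(P[row,[262,272,290,300]]).tolist())
for cam in ['scene','top']:
    im,d,cal=snap(cam,cam+'2'); X,r,c=cloud(d,cal)
    k=(abs(X[:,0]-.452)<.04)&(abs(X[:,1]+.0025)<.04)&(X[:,2]>.012)&(X[:,2]<.1)
    print(cam,k.sum(),np.round(np.percentile(X[k,2],[0,5,20,50])*1000) if k.any() else '')
    f=abs(X[:,2])<.006; print('ledge z',np.median(X[f,2])*1000)
```

```text
225 [[452.0, 13.0, 9.0], [456.0, 6.0, 10.0], [461.0, -6.0, 7.0], [464.0, -13.0, 9.0]]
230 [[449.0, 11.0, 8.0], [453.0, 5.0, 11.0], [457.0, -8.0, 7.0], [460.0, -15.0, 7.0]]
235 [[445.0, 9.0, 9.0], [449.0, 3.0, 10.0], [454.0, -10.0, 8.0], [457.0, -17.0, 8.0]]
240 [[441.0, 8.0, 8.0], [459.0, 7.0, 49.0], [464.0, -4.0, 48.0], [453.0, -19.0, 6.0]]
245 [[456.0, 11.0, 55.0], [459.0, 6.0, 56.0], [464.0, -3.0, 56.0], [466.0, -8.0, 57.0]]
250 [[457.0, 11.0, 64.0], [459.0, 6.0, 64.0], [464.0, -3.0, 64.0], [466.0, -8.0, 64.0]]
255 [[457.0, 11.0, 70.0], [460.0, 6.0, 71.0], [463.0, -3.0, 71.0], [465.0, -8.0, 69.0]]
260 [[457.0, 10.0, 76.0], [459.0, 6.0, 77.0], [463.0, -3.0, 77.0], [466.0, -7.0, 77.0]]
265 [[457.0, 10.0, 83.0], [459.0, 6.0, 83.0], [464.0, -3.0, 83.0], [465.0, -7.0, 82.0]]
270 [[457.0, 10.0, 88.0], [459.0, 5.0, 87.0], [463.0, -3.0, 88.0], [465.0, -7.0, 88.0]]
275 [[457.0, 9.0, 93.0], [459.0, 5.0, 93.0], [463.0, -2.0, 93.0], [465.0, -7.0, 93.0]]
280 [[458.0, 9.0, 98.0], [459.0, 5.0, 98.0], [463.0, -2.0, 98.0], [465.0, -6.0, 99.0]]
285 [[480.0, 16.0, 144.0], [482.0, 14.0, 145.0], [484.0, 9.0, 144.0], [485.0, 7.0, 145.0]]
scene 114 [12. 43. 55. 73.]
ledge z -0.03568195011791086
top 4 [14. 14. 14. 14.]
ledge z -0.1542237322947882
```

The tips actually sit about 43–45 mm higher than the reported TCP implies (and the body face likewise, z 145 rather than about 100), so it is a z offset. I'll open, lower by most of that, then touch down slowly to calibrate it.

send_rows --rows '[{"dp": [0,0,0],"angular": [0,0,0],"claw": 0.6},{"dp": [0,0,0],"angular": [0,0,0],"claw": 0.6},{"dp": [0,0,0],"angular": [0,0,0],"claw": 0.6},{"dp": [0,0,0],"angular": [0,0,0],"claw": 0.6},{"dp": [0,0,0],"angular": [0,0,0],"claw": 0.6},{"dp": [0,0,0],"angular": [0,0,0],"claw": 0.6},{"dp": [0,0,0],"angular": [0,0,0],"claw": 0.6},{"dp": [0,0,-0.016],"angular": [0,0,0],"claw": 0.6},{"dp": [0,0,-0.014],"angular": [0,0,0],"claw": 0.6},{"dp": [0,0,0],"angular": [0,0,0],"claw": 0.6}]'

```text
time: 5.3
position: [0.4503, -0.0023, -0.0099]
tcp_rot: [-0.001, 0.975, 0.221, -0.002]
ft_force: [-0.2, -1.0, 0.6]
opening: 0.0561
gripper_force: 0.0
```

Run:
```python
from h import *
o=env.observe();print(o['opening'],o['ft_force'],o['position'])
im,d,cal=snap('wrist','w4')
X,r,c=cloud(d,cal)
P=np.full(d.shape+(3,),np.nan);P[r,c]=X*1000
for col in (225,230,235,240,330,335,340):
  print(col,[(row,*np.round(P[row,col]).tolist()) for row in range(225,262,3)])
```

```text
0.05606311517529223 [-0.19930031 -1.03167091  0.63174362] [ 0.45031528 -0.00232636 -0.00993484]
225 [(225, 447.0, 37.0, -1.0), (228, 445.0, 36.0, -1.0), (231, 444.0, 35.0, 1.0), (234, 441.0, 35.0, -1.0), (237, 439.0, 34.0, -0.0), (240, 445.0, 33.0, 16.0), (243, 445.0, 32.0, 22.0), (246, 446.0, 31.0, 27.0), (249, 446.0, 30.0, 30.0), (252, 446.0, 30.0, 35.0), (255, 447.0, 29.0, 39.0), (258, 447.0, 28.0, 43.0), (261, 446.0, 28.0, 45.0)]
230 [(225, 448.0, 34.0, -1.0), (228, 447.0, 33.0, -0.0), (231, 445.0, 32.0, -0.0), (234, 443.0, 31.0, -1.0), (237, 445.0, 31.0, 11.0), (240, 446.0, 30.0, 16.0), (243, 446.0, 29.0, 21.0), (246, 447.0, 28.0, 26.0), (249, 447.0, 28.0, 29.0), (252, 446.0, 27.0, 32.0), (255, 446.0, 26.0, 36.0), (258, 445.0, 26.0, 37.0), (261, 445.0, 25.0, 40.0)]
235 [(225, 450.0, 31.0, -1.0), (228, 448.0, 30.0, -1.0), (231, 446.0, 29.0, -1.0), (234, 444.0, 28.0, -1.0), (237, 446.0, 28.0, 9.0), (240, 446.0, 27.0, 12.0), (243, 446.0, 26.0, 17.0), (246, 445.0, 26.0, 19.0), (249, 444.0, 25.0, 20.0), (252, 442.0, 24.0, 21.0), (255, 440.0, 23.0, 21.0), (258, 438.0, 23.0, 21.0), (26
[... 717 characters left out ...]
 [(225, 479.0, -29.0, 1.0), (228, 477.0, -30.0, 0.0), (231, 475.0, -31.0, -0.0), (234, 473.0, -32.0, -0.0), (237, 471.0, -33.0, -1.0), (240, 474.0, -28.0, 16.0), (243, 473.0, -28.0, 21.0), (246, 473.0, -27.0, 26.0), (249, 473.0, -26.0, 30.0), (252, 472.0, -26.0, 35.0), (255, 472.0, -25.0, 37.0), (258, 471.0, -26.0, 39.0), (261, nan, nan, nan)]
340 [(225, 480.0, -32.0, 0.0), (228, 478.0, -33.0, -1.0), (231, 476.0, -34.0, -1.0), (234, 475.0, -35.0, -0.0), (237, 473.0, -36.0, -0.0), (240, 475.0, -31.0, 16.0), (243, 475.0, -30.0, 22.0), (246, 474.0, -30.0, 25.0), (249, 474.0, -28.0, 31.0), (252, 474.0, -28.0, 35.0), (255, 473.0, -27.0, 39.0), (258, 473.0, -27.0, 42.0), (261, 473.0, -26.0, 47.0)]
```

send_rows --rows '[{"dp": [0,0,-0.003],"angular": [0,0,0],"claw": 0.6},{"dp": [0,0,-0.001],"angular": [0,0,0],"claw": 0.6},{"dp": [0,0,0],"angular": [0,0,0],"claw": 0.6}]'

```text
time: 5.6
position: [0.4526, -0.0026, -0.0119]
tcp_rot: [0.0, 0.975, 0.221, 0.0]
ft_force: [-0.5, 0.4, 0.2]
opening: 0.0567
gripper_force: 0.0
```

send_rows --rows '[{"dp": [0,0,-0.002],"angular": [0,0,0],"claw": 0.6},{"dp": [0,0,0],"angular": [0,0,0],"claw": 0.6}]'

```text
time: 5.77
position: [0.4524, -0.0026, -0.0141]
tcp_rot: [0.0, 0.975, 0.221, 0.0]
ft_force: [-0.2, -0.3, -0.2]
opening: 0.0564
gripper_force: 0.0
```

send_rows --rows '[{"dp": [0,0,-0.001],"angular": [0,0,0],"claw": 0.6},{"dp": [0,0,0],"angular": [0,0,0],"claw": 0.6}]'

```text
time: 5.93
position: [0.4523, -0.0026, -0.0152]
tcp_rot: [0.0, 0.975, 0.221, 0.0]
ft_force: [-0.2, 0.1, 0.4]
opening: 0.0563
gripper_force: 0.0
```

send_rows --rows '[{"dp": [0,0,-0.001],"angular": [0,0,0],"claw": 0.6},{"dp": [0,0,0],"angular": [0,0,0],"claw": 0.6}]'

```text
time: 6.1
position: [0.4522, -0.0026, -0.0163]
tcp_rot: [0.0, 0.975, 0.221, -0.0]
ft_force: [-0.1, 0.4, -0.5]
opening: 0.0563
gripper_force: 0.0
```

send_rows --rows '[{"dp": [0,0,-0.001],"angular": [0,0,0],"claw": 0.6},{"dp": [0,0,0],"angular": [0,0,0],"claw": 0.6}]'

```text
time: 6.27
position: [0.4522, -0.0026, -0.0173]
tcp_rot: [0.0, 0.975, 0.221, -0.0]
ft_force: [-0.3, -0.9, 0.1]
opening: 0.0562
gripper_force: 0.0
```

send_rows --rows '[{"dp": [0,0,-0.001],"angular": [0,0,0],"claw": 0.6},{"dp": [0,0,0],"angular": [0,0,0],"claw": 0.6}]'

```text
time: 6.43
position: [0.4521, -0.0026, -0.0184]
tcp_rot: [-0.0, 0.975, 0.221, -0.0]
ft_force: [0.7, -0.3, -0.9]
opening: 0.0564
gripper_force: 0.0
```

send_rows --rows '[{"dp": [0,0,-0.001],"angular": [0,0,0],"claw": 0.6},{"dp": [0,0,0],"angular": [0,0,0],"claw": 0.6}]'

```text
time: 6.6
position: [0.4522, -0.0026, -0.0194]
tcp_rot: [0.0, 0.975, 0.221, -0.0]
ft_force: [-0.3, -0.0, -0.6]
opening: 0.0563
gripper_force: 0.0
```

Run:
```python
from h import *
im,d,cal=snap('wrist','w5')
X,r,c=cloud(d,cal)
P=np.full(d.shape+(3,),np.nan);P[r,c]=X*1000
for col in (225,230,235,330,335,340):
  print(col,[(row,*np.round(P[row,col],1).tolist()) for row in range(234,242)])
```

```text
225 [(234, 447.3, 34.1, 0.4), (235, 446.4, 33.8, -0.2), (236, 445.7, 33.5, -0.5), (237, 445.0, 33.3, -0.6), (238, 444.6, 33.0, -0.2), (239, 446.4, 32.7, 5.5), (240, 446.4, 32.4, 6.9), (241, 447.0, 32.1, 9.8)]
230 [(234, 448.9, 31.2, 0.9), (235, 447.7, 30.9, -0.4), (236, 447.6, 30.7, 0.7), (237, 447.0, 30.4, 0.9), (238, 447.6, 30.1, 3.8), (239, 447.7, 29.9, 5.4), (240, 447.6, 29.6, 6.6), (241, 448.5, 29.4, 10.0)]
235 [(234, 450.2, 28.3, 0.6), (235, 449.3, 28.0, -0.1), (236, 448.5, 27.8, -0.3), (237, 448.5, 27.5, 1.0), (238, 446.8, 27.2, -1.4), (239, 447.7, 27.0, 2.2), (240, 447.5, 26.8, 3.2), (241, 447.5, 26.5, 4.7)]
330 [(234, 475.8, -26.4, -0.6), (235, 475.2, -26.7, -0.6), (236, 474.9, -26.6, 0.7), (237, 474.8, -26.3, 2.6), (238, 474.5, -26.3, 3.8), (239, 474.6, -25.7, 6.4), (240, 474.1, -26.0, 6.4), (241, 473.8, -25.9, 7.7)]
335 [(234, 477.5, -28.8, 0.7), (235, 476.6, -29.6, -0.5), (236, 476.1, -29.8, -0.1), (237, 475.2, -30.4, -0.9), (238, 476.0, -28.9, 4.3), (239, 475.6, -29.0, 4.9), (240, 475.4, -28.9, 6.3), (241, 475.7, -28.0, 9.8)]
340 [(234, 478.6, -32.0, -0.1), (235, 477.8, -32.6, -0.9), (236, 477.3, -32.9, -0.7), (237, 476.8, -33.0, -0.3), (238, 476.1, -33.5, -0.5), (239, 475.6, -33.7, -0.2), (240, 477.2, -31.0, 8.2), (241, 477.0, -30.7, 9.7)]
```

The tips are now about 2–3 mm off the ledge, so the true height is about the reported z + 41 mm. Gripping here.

send_rows --rows '[{"dp": [0,0,0],"angular": [0,0,0],"claw": 0},{"dp": [0,0,0],"angular": [0,0,0],"claw": 0},{"dp": [0,0,0],"angular": [0,0,0],"claw": 0},{"dp": [0,0,0],"angular": [0,0,0],"claw": 0},{"dp": [0,0,0],"angular": [0,0,0],"claw": 0}]' --grip_force 12

```text
time: 7.07
position: [0.4523, -0.0026, -0.0192]
tcp_rot: [0.0, 0.975, 0.221, 0.0]
ft_force: [0.1, 0.2, -0.3]
opening: 0.03
gripper_force: 12.0
```

send_rows --rows '[{"dp": [0,0,0.01],"angular": [0,0,0],"claw": 0},{"dp": [0,0,0.025],"angular": [0,0,0],"claw": 0},{"dp": [0,0,0.035],"angular": [0,0,0],"claw": 0},{"dp": [0,0,0.035],"angular": [0,0,0],"claw": 0},{"dp": [0,0.01,0.03],"angular": [0,0,0],"claw": 0},{"dp": [0.002,0.02,0.02],"angular": [0,0,-3],"claw": 0},{"dp": [0.003,0.03,0.01],"angular": [0,0,-3],"claw": 0},{"dp": [0.003,0.036,0.005],"angular": [0,0,-3],"claw": 0},{"dp": [0.003,0.036,0.005],"angular": [0,0,-3],"claw": 0},{"dp": [0.003,0.036,0.005],"angular": [0,0,-3],"claw": 0}]'

```text
time: 7.9
position: [0.4661, 0.1668, 0.1614]
tcp_rot: [0.0, 0.996, 0.09, 0.0]
ft_force: [0.4, 0.3, -0.6]
opening: 0.0296
gripper_force: 12.0
```

send_rows --rows '[{"dp": [0.003,0.036,0.005],"angular": [0,0,-3],"claw": 0},{"dp": [0.003,0.036,0.005],"angular": [0,0,-3],"claw": 0},{"dp": [0.003,0.036,0.005],"angular": [0,0,-3],"claw": 0},{"dp": [0.003,0.036,0.005],"angular": [0,0,-3],"claw": 0},{"dp": [0.003,0.036,0],"angular": [0,0,-3],"claw": 0},{"dp": [0.003,0.036,0],"angular": [0,0,-3],"claw": 0},{"dp": [0.003,0.025,0],"angular": [0,0,-3],"claw": 0},{"dp": [0.002,0.012,0],"angular": [0,0,-1.5],"claw": 0},{"dp": [0,0,0],"angular": [0,0,0],"claw": 0}]'

```text
time: 8.65
position: [0.4891, 0.4212, 0.1797]
tcp_rot: [-0.0, 0.995, -0.103, -0.0]
ft_force: [-0.3, -0.2, 0.4]
opening: 0.0297
gripper_force: 12.0
```

Run:
```python
from h import *
meas('base',name='w6')
meas('base',zlo=.055,zhi=.075)
meas('base',zlo=.008,zhi=.02)
meas('comb_c')
```

```text
base p 0.59 px [137. 290.] 3112 rect [504.8 414.5 161.7  75.2 -10.3] med [555.1 397.6  12.8] z5-98 [  2.7 200.5] rgb [101. 122. 136.]
base p 0.71 px [135. 281.] 463 rect [564.9 403.6  59.3  24.2  80.2] med [571.6 401.2  63.7] z5-98 [60.3 65.4] rgb [100. 122. 135.]
base p 0.81 px [134. 276.] 1353 rect [544.8 407.4  57.9  56.6  78.9] med [555.  404.5  12.8] z5-98 [11.5 15.2] rgb [100. 121. 135.]
comb_c p 0.92 px [228. 279.] 7983 rect [429.7 429.7 251.4  66.9 -11.8] med [504.5 413.9 208.8] z5-98 [203.2 210.9] rgb [95. 64. 42.]
```

View pics/w6.png

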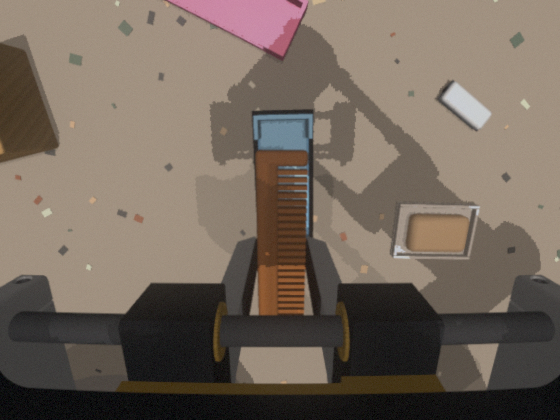

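The wrist view shows the comb held over the base, whose far end is at (row 125, col 283), with the long axes matching to about 1°. Correcting a little and lowering.

send_rows --rows '[{"dp": [0.004,-0.004,-0.02],"angular": [0,0,1],"claw": 0},{"dp": [0,0,-0.035],"angular": [0,0,0],"claw": 0},{"dp": [0,0,-0.035],"angular": [0,0,0],"claw": 0},{"dp": [0,0,-0.035],"angular": [0,0,0],"claw": 0},{"dp": [0,0,-0.03],"angular": [0,0,0],"claw": 0},{"dp": [0,0,-0.015],"angular": [0,0,0],"claw": 0},{"dp": [0,0,-0.008],"angular": [0,0,0],"claw": 0},{"dp": [0,0,-0.005],"angular": [0,0,0],"claw": 0},{"dp": [0,0,-0.002],"angular": [0,0,0],"claw": 0},{"dp": [0,0,0],"angular": [0,0,0],"claw": 0}]'

```text
time: 9.88
position: [0.4941, 0.4147, -0.0033]
tcp_rot: [-0.001, 0.995, -0.096, 0.001]
ft_force: [0.1, 0.0, -0.1]
opening: 0.0297
gripper_force: 12.0
```

send_rows --rows '[{"dp": [0,0,0],"angular": [0,0,0],"claw": 0.42},{"dp": [0,0,0],"angular": [0,0,0],"claw": 0.42},{"dp": [0,0,0],"angular": [0,0,0],"claw": 0.42}]'

```text
time: 10.13
position: [0.4939, 0.4149, -0.003]
tcp_rot: [-0.001, 0.995, -0.095, 0.001]
ft_force: [0.2, 0.9, 0.4]
opening: 0.0394
gripper_force: 0.0
```

send_rows --rows '[{"dp": [0,0,0.01],"angular": [0,0,0],"claw": 0.42},{"dp": [0,0,0.03],"angular": [0,0,0],"claw": 0.42},{"dp": [0,0,0.04],"angular": [0,0,0],"claw": 0.42},{"dp": [-0.01,0.002,0.04],"angular": [0,0,0],"claw": 0.6},{"dp": [-0.02,0.004,0.04],"angular": [0,0,0],"claw": 0.8},{"dp": [-0.03,0.006,0.03],"angular": [0,0,0],"claw": 0.85},{"dp": [-0.03,0.006,0.01],"angular": [0,0,0],"claw": 0.85},{"dp": [0,0,0],"angular": [0,0,0],"claw": 0.85},{"dp": [0,0,0],"angular": [0,0,0],"claw": 0.85}]'

```text
time: 10.88
position: [0.4048, 0.4327, 0.1946]
tcp_rot: [-0.001, 0.996, -0.094, 0.001]
ft_force: [0.1, -0.1, 0.0]
opening: 0.0762
gripper_force: 0.0
```

```bash
cat >> h.py <<'E'
def tier(cam='wrist',guess=None,ztop=.064,L=.170,W=.060,name=None):
    """fit L x W outline to wall-top points near guess (x,y,deg)"""
    from scipy.optimize import least_squares
    im,d,cal=snap(cam,name); X,r,c=cloud(d,cal)
    g=np.array([guess[0],guess[1],np.radians(guess[2])])
    def loc(p,Q):
        q=Q[:,:2]-p[:2]; ca,sa=np.cos(p[2]),np.sin(p[2]); return np.c_[q@[ca,sa],q@[-sa,ca]]
    q=loc(g,X); k=(abs(q[:,0])<.11)&(abs(q[:,1])<.055)&(abs(X[:,2]-ztop)<.006)
    B=X[k]; (cx,cy),(w,h),a=cv2.minAreaRect((B[:,:2]*1000).astype(np.float32))
    if w<h: w,h,a=h,w,a+90
    a=(a+90)%180-90
    # robust: both ends' percentile extents, angle by end-wall centroid line
    p=np.array([cx/1e3,cy/1e3,np.radians(a)])
    for _ in range(5):
        q=loc(p,B); e=q[:,0]
        hi,lo=q[e>.06],q[e<-.06]
        mid=lambda s:(np.percentile(s[:,1],1)+np.percentile(s[:,1],99))/2
        if len(hi)<20 or len(lo)<20: print('one end only',len(hi),len(lo)); break
        yh,yl=mid(hi),mid(lo); xh,xl=np.percentile(hi[:,0],99),np.percentile(lo[:,0],1)
        ca,sa=np.cos(p[2]),np.sin(p[2]); dx,dy=(xh+xl)/2,(yh+yl)/2
        p=p+[ca*dx-sa*dy,sa*dx+ca*dy,(yh-yl)/.16]
    print('tier n',k.sum(),'rect',np.round([cx,cy,w,h,a],1),'fit',np.round([p[0]*1e3,p[1]*1e3,np.degrees(p[2])],1),'ztop',np.round(np.median(B[:,2])*1e3,1))
    return p
E
python3 - <<'E'
from h import *
tier('wrist',(.493,.417,-10.5),name='w7')
meas('comb_c')
o=env.observe();print(o['position'])
E
```

```text
tier n 885 rect [493.  416.6 170.   59.7 -10.3] fit [492.9 416.7 -10.3] ztop 63.6
comb_c p 0.92 px [113. 278.] 2682 rect [492.8 414.6 131.1  30.6 -10.1] med [497.6 414.4  21.8] z5-98 [12.4 24. ] rgb [100.   73.   56.5]
[0.40603945 0.43148888 0.19153154]
```

View pics/w7.png

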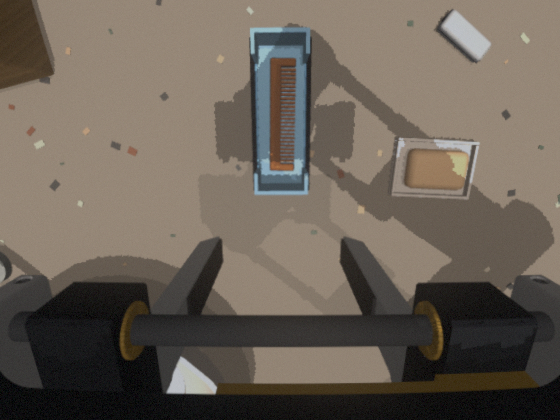

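The comb lies lengthwise inside the base (cols 270–296, rows 57–170). On to the middle tier.

send_rows --rows '[{"dp": [0,-0.02,0],"angular": [0,0,2],"claw": 0.85},{"dp": [0.001,-0.04,0],"angular": [0,0,2],"claw": 0.85},{"dp": [0.001,-0.04,0],"angular": [0,0,2],"claw": 0.85},{"dp": [0.001,-0.04,0],"angular": [0,0,2],"claw": 0.85},{"dp": [0.001,-0.04,0],"angular": [0,0,2],"claw": 0.85},{"dp": [0.001,-0.04,0],"angular": [0,0,2],"claw": 0.85},{"dp": [0.001,-0.04,0],"angular": [0,0,2],"claw": 0.85},{"dp": [0.001,-0.04,0],"angular": [0,0,2],"claw": 0.85},{"dp": [0.001,-0.04,0],"angular": [0,0,2],"claw": 0.85},{"dp": [0.001,-0.04,0],"angular": [0,0,2],"claw": 0.85}]'

```text
time: 11.87
position: [0.4144, 0.0494, 0.1913]
tcp_rot: [0.0, 0.997, 0.079, -0.001]
ft_force: [0.3, -0.4, 0.2]
opening: 0.0798
gripper_force: 0.0
```

send_rows --rows '[{"dp": [0.001,-0.04,0],"angular": [0,0,2],"claw": 0.85},{"dp": [0.001,-0.04,0],"angular": [0,0,2],"claw": 0.85},{"dp": [0.001,-0.04,0],"angular": [0,0,0],"claw": 0.85},{"dp": [0.001,-0.04,0],"angular": [0,0,0],"claw": 0.85},{"dp": [0.001,-0.04,0],"angular": [0,0,0],"claw": 0.85},{"dp": [0.001,-0.04,0],"angular": [0,0,0],"claw": 0.85},{"dp": [0.001,-0.04,0],"angular": [0,0,0],"claw": 0.85},{"dp": [0,-0.04,0],"angular": [0,0,0],"claw": 0.85},{"dp": [0,-0.04,0],"angular": [0,0,0],"claw": 0.85},{"dp": [0,-0.04,0],"angular": [0,0,0],"claw": 0.85}]'

```text
time: 12.7
position: [0.4204, -0.351, 0.1908]
tcp_rot: [-0.001, 0.994, 0.113, -0.001]
ft_force: [1.1, 0.3, -1.2]
opening: 0.0801
gripper_force: 0.0
```

send_rows --rows '[{"dp": [0,-0.04,0],"angular": [0,0,0],"claw": 0.85},{"dp": [0,-0.03,0],"angular": [0,0,0],"claw": 0.85},{"dp": [0,0,0],"angular": [0,0,0],"claw": 0.85},{"dp": [0,0,0],"angular": [0,0,0],"claw": 0.85},{"dp": [0,0,0],"angular": [0,0,0],"claw": 0.85}]'

```text
time: 13.12
position: [0.4208, -0.4178, 0.1907]
tcp_rot: [-0.001, 0.994, 0.113, -0.001]
ft_force: [-0.5, 0.8, 0.8]
opening: 0.0803
gripper_force: 0.0
```

Run:
```python
from h import *
tier('wrist',(.507,-.401,13))
o=env.observe();print(o['position'],o['tcp_rot'])
```

```text
tier n 936 rect [ 507.9 -401.6  170.2   60.1    8.2] fit [ 508.  -401.9    8.4] ztop 63.5
[ 0.42102663 -0.417179    0.19119906] [-1.09006596e-03  9.93546560e-01  1.13418657e-01 -5.03417651e-04]
```

send_rows --rows '[{"dp": [0.03,0.005,0],"angular": [0,0,-2],"claw": 0.85},{"dp": [0.035,0.006,0],"angular": [0,0,-2],"claw": 0.85},{"dp": [0.022,0.004,-0.03],"angular": [0,0,-0.6],"claw": 0.85},{"dp": [0,0,-0.04],"angular": [0,0,0],"claw": 0.85},{"dp": [0,0,-0.04],"angular": [0,0,0],"claw": 0.85},{"dp": [0,0,-0.04],"angular": [0,0,0],"claw": 0.85},{"dp": [0,0,-0.03],"angular": [0,0,0],"claw": 0.85},{"dp": [0,0,-0.018],"angular": [0,0,0],"claw": 0.85},{"dp": [0,0,-0.008],"angular": [0,0,0],"claw": 0.85},{"dp": [0,0,-0.003],"angular": [0,0,0],"claw": 0.85}]'

```text
time: 14.0
position: [0.508, -0.4011, -0.0181]
tcp_rot: [-0.001, 0.997, 0.074, -0.001]
ft_force: [0.3, -0.5, 0.2]
opening: 0.0797
gripper_force: 0.0
```

send_rows --rows '[{"dp": [0,0,-0.001],"angular": [0,0,0],"claw": 0.85},{"dp": [0,0,0],"angular": [0,0,0],"claw": 0.85},{"dp": [0,0,0],"angular": [0,0,0],"claw": 0.85}]'

```text
time: 14.25
position: [0.5096, -0.4039, -0.016]
tcp_rot: [0.001, 0.997, 0.074, 0.001]
ft_force: [-0.7, 0.9, -0.1]
opening: 0.0799
gripper_force: 0.0
```

send_rows --rows '[{"dp": [0,0,0],"angular": [0,0,0],"claw": 0.4},{"dp": [0,0,0],"angular": [0,0,0],"claw": 0.4},{"dp": [0,0,0],"angular": [0,0,0],"claw": 0.4},{"dp": [0,0,0],"angular": [0,0,0],"claw": 0.4},{"dp": [0,0,0],"angular": [0,0,0],"claw": 0.4}]' --grip_force 20

```text
time: 14.67
position: [0.5086, -0.4028, -0.0173]
tcp_rot: [-0.0, 0.997, 0.073, 0.0]
ft_force: [-1.0, 1.6, 3.5]
opening: 0.0599
gripper_force: 20.0
```

send_rows --rows '[{"dp": [0,0,0.008],"angular": [0,0,0],"claw": 0.4},{"dp": [0,0,0.02],"angular": [0,0,0],"claw": 0.4},{"dp": [0,0,0.035],"angular": [0,0,0],"claw": 0.4},{"dp": [0,0,0.04],"angular": [0,0,0],"claw": 0.4},{"dp": [0,0,0.04],"angular": [0,0,0],"claw": 0.4},{"dp": [0,0.008,0.025],"angular": [0,0,0],"claw": 0.4},{"dp": [0,0.018,0.012],"angular": [0,0,0],"claw": 0.4},{"dp": [0,0.028,0],"angular": [0,0,-1],"claw": 0.4},{"dp": [-0.001,0.036,0],"angular": [0,0,-1.8],"claw": 0.4},{"dp": [-0.001,0.038,0],"angular": [0,0,-1.8],"claw": 0.4}]' --grip_force 25

```text
time: 15.5
position: [0.5054, -0.273, 0.161]
tcp_rot: [-0.001, 0.999, 0.032, -0.001]
ft_force: [1.2, 1.7, -1.0]
opening: 0.0595
gripper_force: 25.0
```

send_rows --rows '[{"dp": [-0.001,0.038,0],"angular": [0,0,-1.8],"claw": 0.4},{"dp": [-0.001,0.038,0],"angular": [0,0,-1.8],"claw": 0.4},{"dp": [-0.001,0.038,0],"angular": [0,0,-1.8],"claw": 0.4},{"dp": [-0.001,0.038,0],"angular": [0,0,-1.8],"claw": 0.4},{"dp": [-0.001,0.038,0],"angular": [0,0,-1.8],"claw": 0.4},{"dp": [-0.001,0.038,0],"angular": [0,0,-1.8],"claw": 0.4},{"dp": [-0.001,0.038,0],"angular": [0,0,-1.8],"claw": 0.4},{"dp": [-0.001,0.038,0],"angular": [0,0,-1.5],"claw": 0.4},{"dp": [-0.001,0.038,0],"angular": [0,0,0],"claw": 0.4},{"dp": [-0.001,0.038,0],"angular": [0,0,0],"claw": 0.4}]'

```text
time: 16.33
position: [0.4942, 0.1073, 0.161]
tcp_rot: [0.0, 0.996, -0.089, -0.001]
ft_force: [0.6, 0.3, -1.3]
opening: 0.0596
gripper_force: 25.0
```

send_rows --rows '[{"dp": [-0.001,0.038,0],"angular": [0,0,0],"claw": 0.4},{"dp": [-0.001,0.038,0],"angular": [0,0,0],"claw": 0.4},{"dp": [-0.001,0.038,0],"angular": [0,0,0],"claw": 0.4},{"dp": [0,0.038,0],"angular": [0,0,0],"claw": 0.4},{"dp": [0,0.038,0],"angular": [0,0,0],"claw": 0.4},{"dp": [0,0.038,0],"angular": [0,0,0],"claw": 0.4},{"dp": [0,0.03,0],"angular": [0,0,0],"claw": 0.4},{"dp": [0,0.018,0],"angular": [0,0,0],"claw": 0.4},{"dp": [0,0.005,0],"angular": [0,0,0],"claw": 0.4},{"dp": [0,0,0],"angular": [0,0,0],"claw": 0.4}]'

```text
time: 17.17
position: [0.4918, 0.3867, 0.1606]
tcp_rot: [0.001, 0.996, -0.088, -0.001]
ft_force: [-0.0, -0.8, -1.9]
opening: 0.0596
gripper_force: 25.0
```

send_rows --rows '[{"dp": [0,0,0],"angular": [0,0,0],"claw": 0.4},{"dp": [0,0,0],"angular": [0,0,0],"claw": 0.4},{"dp": [0,0,0],"angular": [0,0,0],"claw": 0.4}]'

```text
time: 17.42
position: [0.4935, 0.3844, 0.1621]
tcp_rot: [0.0, 0.996, -0.09, -0.0]
ft_force: [0.1, -0.4, -0.4]
opening: 0.0596
gripper_force: 25.0
```

Run:
```python
from h import *
o=env.observe();p=o['position'];print(p,o['tcp_rot'],2*np.degrees(np.arctan2(o['tcp_rot'][2],o['tcp_rot'][1])),o['opening'],o['ft_force'])
im,d,cal=snap('wrist');X,r,c=cloud(d,cal)
# held mid: far-end wall tops at true z ~ p+.041-.022+.064
for lo,hi in ((p[2]+.075,p[2]+.095),):
    k=(X[:,2]>lo)&(X[:,2]<hi)&(np.hypot(X[:,0]-p[0],X[:,1]-p[1])<.12)&(X[:,0]>p[0]+.04)
    print(k.sum(),[np.round(v,1) for v in cv2.minAreaRect((X[k,:2]*1000).astype(np.float32))],np.median(X[k,2]))
```

```text
[0.4934824  0.38436095 0.16213257] [ 4.27204654e-04  9.95924057e-01 -9.01946504e-02 -1.23512154e-04] -10.349611582171915 0.059600428088618145 [ 0.13347748 -0.38103856 -0.4390374 ]
3446 [array([564.8, 371.4]), array([60.6, 24. ]), np.float64(79.7)] 0.2430125606343897
```

send_rows --rows '[{"dp": [0,0.01,-0.01],"angular": [0,0,0],"claw": 0.4},{"dp": [0,0.015,-0.02],"angular": [0,0,0],"claw": 0.4},{"dp": [0,0.0073,-0.03],"angular": [0,0,0],"claw": 0.4},{"dp": [0,0,-0.025],"angular": [0,0,0],"claw": 0.4},{"dp": [0,0,-0.015],"angular": [0,0,0],"claw": 0.4},{"dp": [0,0,-0.006],"angular": [0,0,0],"claw": 0.4},{"dp": [0,0,0],"angular": [0,0,0],"claw": 0.4},{"dp": [0,0,0],"angular": [0,0,0],"claw": 0.4},{"dp": [0,0,0],"angular": [0,0,0],"claw": 0.4},{"dp": [0,0,0],"angular": [0,0,0],"claw": 0.4}]'

```text
time: 18.3
position: [0.4946, 0.4189, 0.0577]
tcp_rot: [-0.001, 0.996, -0.09, 0.001]
ft_force: [-0.7, -0.1, -1.6]
opening: 0.0597
gripper_force: 25.0
```

```bash
cat >> h.py <<'E'
def held(h):
    """held tier seen in the wrist picture; h = wall height above underside; returns centre"""
    o=env.observe();p=o['position']
    im,d,cal=snap('wrist');X,r,c=cloud(d,cal)
    z=p[2]+.041-.022+h
    a=2*np.arctan2(o['tcp_rot'][2],o['tcp_rot'][1]); u=np.array([np.cos(a),np.sin(a)])
    s=(X[:,:2]-p[:2])@u; t=(X[:,:2]-p[:2])@[-u[1],u[0]]
    k=(abs(X[:,2]-z)<.008)&(s>.04)&(s<.11)&(abs(t)<.045)
    (cx,cy),(w,hh),b=cv2.minAreaRect((X[k,:2]*1000).astype(np.float32))
    if w>hh: b-=90
    b=(b+90)%180-90; B=np.radians(b)
    print('tool',np.round(p*1e3,1),'yaw',round(np.degrees(a),2),'grip',o['opening'],'F',np.round(o['ft_force'],1),'end rect',np.round([cx,cy,w,hh,b],1),'centre',np.round([cx-73*u[0],cy-73*u[1]],1),'ztop',round(np.median(X[k,2])*1e3,1),k.sum())
E
python3 -c "
from h import *
held(.064)"
```

```text
tool [494.6 418.9  57.7] yaw -10.27 grip 0.05968724624990312 F [-0.7 -0.1 -1.6] end rect [565.7 405.8  60.3  24.  -10.3] centre [493.9 418.8] ztop 138.8 3459
```

send_rows --rows '[{"dp": [0,0,0],"angular": [0,0,0],"claw": 0.4}]'

```text
time: 18.43
position: [0.4942, 0.4186, 0.0573]
tcp_rot: [-0.001, 0.996, -0.089, 0.001]
ft_force: [-0.1, -0.9, -0.9]
opening: 0.0598
gripper_force: 25.0
```

send_rows --rows '[{"dp": [0,0,0],"angular": [0,0,0],"claw": 0.4}]'

```text
time: 18.52
position: [0.4939, 0.4185, 0.0569]
tcp_rot: [-0.0, 0.996, -0.089, 0.001]
ft_force: [0.1, -1.5, -1.1]
opening: 0.0595
gripper_force: 25.0
```

send_rows --rows '[{"dp": [0,0,0],"angular": [0,0,0],"claw": 0.4},{"dp": [0,0,0],"angular": [0,0,0],"claw": 0.4},{"dp": [0,0,0],"angular": [0,0,0],"claw": 0.4}]'

```text
time: 18.77
position: [0.4935, 0.4183, 0.0561]
tcp_rot: [0.0, 0.996, -0.089, 0.0]
ft_force: [-0.3, -0.8, -1.5]
opening: 0.0599
gripper_force: 25.0
```

```bash
python3 -c "
from h import *
held(.064)"
```

```text
tool [493.5 418.3  56.1] yaw -10.26 grip 0.059852355221804494 F [-0.3 -0.8 -1.5] end rect [564.9 405.3  60.6  24.  -10.2] centre [493.  418.3] ztop 137.1 3454
```

send_rows --rows '[{"dp": [0,-0.0014,-0.003],"angular": [0,0,0],"claw": 0.4},{"dp": [0,0,-0.002],"angular": [0,0,0],"claw": 0.4},{"dp": [0,0,-0.001],"angular": [0,0,0],"claw": 0.4},{"dp": [0,0,0],"angular": [0,0,0],"claw": 0.4},{"dp": [0,0,0],"angular": [0,0,0],"claw": 0.4},{"dp": [0,0,0],"angular": [0,0,0],"claw": 0.4},{"dp": [0,0,0],"angular": [0,0,0],"claw": 0.4},{"dp": [0,0,0],"angular": [0,0,0],"claw": 0.4}]'

```text
time: 19.48
position: [0.4936, 0.4169, 0.0502]
tcp_rot: [-0.0, 0.996, -0.089, 0.0]
ft_force: [-0.2, -0.3, -0.4]
opening: 0.0601
gripper_force: 25.0
```

```bash
python3 -c "
from h import *
held(.064)"
```

```text
tool [493.6 416.9  50.2] yaw -10.26 grip 0.06010893519381847 F [-0.2 -0.3 -0.4] end rect [565.  404.1  60.6  24.  -10.3] centre [493.1 417.1] ztop 131.1 3448
```

send_rows --rows '[{"dp": [0,-0.0003,-0.001],"angular": [0,0,0],"claw": 0.4},{"dp": [0,0,-0.001],"angular": [0,0,0],"claw": 0.4},{"dp": [0,0,-0.001],"angular": [0,0,0],"claw": 0.4},{"dp": [0,0,-0.001],"angular": [0,0,0],"claw": 0.4},{"dp": [0,0,-0.001],"angular": [0,0,0],"claw": 0.4},{"dp": [0,0,-0.001],"angular": [0,0,0],"claw": 0.4},{"dp": [0,0,-0.001],"angular": [0,0,0],"claw": 0.4},{"dp": [0,0,0],"angular": [0,0,0],"claw": 0.4},{"dp": [0,0,0],"angular": [0,0,0],"claw": 0.4}]'

```text
time: 20.28
position: [0.4935, 0.4165, 0.043]
tcp_rot: [0.0, 0.996, -0.089, -0.0]
ft_force: [-1.1, 0.4, -0.8]
opening: 0.0599
gripper_force: 25.0
```

send_rows --rows '[{"dp": [0,0,-0.001],"angular": [0,0,0],"claw": 0.4},{"dp": [0,0,0],"angular": [0,0,0],"claw": 0.4},{"dp": [0,0,0],"angular": [0,0,0],"claw": 0.4}]'

```text
time: 20.53
position: [0.4935, 0.4165, 0.0421]
tcp_rot: [0.0, 0.996, -0.089, -0.0]
ft_force: [-0.8, 0.3, -1.6]
opening: 0.0595
gripper_force: 25.0
```

send_rows --rows '[{"dp": [0,0,-0.001],"angular": [0,0,0],"claw": 0.4},{"dp": [0,0,0],"angular": [0,0,0],"claw": 0.4},{"dp": [0,0,0],"angular": [0,0,0],"claw": 0.4}]'

```text
time: 20.78
position: [0.4935, 0.4165, 0.041]
tcp_rot: [0.0, 0.996, -0.089, -0.0]
ft_force: [0.6, -0.3, -2.0]
opening: 0.0599
gripper_force: 25.0
```

```bash
python3 -c "
from h import *
held(.064)"
```

```text
tool [493.5 416.5  41. ] yaw -10.26 grip 0.05989123857112085 F [ 0.6 -0.3 -2. ] end rect [564.9 403.7  60.7  23.9 -10.3] centre [493.  416.7] ztop 121.9 3451
```

send_rows --rows '[{"dp": [0,0,-0.001],"angular": [0,0,0],"claw": 0.4},{"dp": [0,0,0],"angular": [0,0,0],"claw": 0.4},{"dp": [0,0,0],"angular": [0,0,0],"claw": 0.4}]'

```text
time: 21.08
position: [0.4937, 0.4166, 0.0407]
tcp_rot: [-0.0, 0.996, -0.089, 0.0]
ft_force: [-0.9, -0.8, 3.4]
opening: 0.0598
gripper_force: 25.0
```

send_rows --rows '[{"dp": [0,0,0],"angular": [0,0,0],"claw": 0.85},{"dp": [0,0,0],"angular": [0,0,0],"claw": 0.85},{"dp": [0,0,0],"angular": [0,0,0],"claw": 0.85},{"dp": [0,0,0.01],"angular": [0,0,0],"claw": 0.85},{"dp": [0,0,0.03],"angular": [0,0,0],"claw": 0.85},{"dp": [0,0,0.04],"angular": [0,0,0],"claw": 0.85},{"dp": [-0.03,0.005,0.04],"angular": [0,0,0],"claw": 0.85},{"dp": [-0.03,0.005,0.04],"angular": [0,0,0],"claw": 0.85},{"dp": [-0.03,0.005,0],"angular": [0,0,0],"claw": 0.85},{"dp": [0,0,0],"angular": [0,0,0],"claw": 0.85}]'

```text
time: 21.92
position: [0.4099, 0.4314, 0.1904]
tcp_rot: [-0.002, 0.996, -0.088, 0.0]
ft_force: [-0.2, -0.6, -0.5]
opening: 0.0797
gripper_force: 0.0
```

send_rows --rows '[{"dp": [0,0,0],"angular": [0,0,0],"claw": 0.85},{"dp": [0,0,0],"angular": [0,0,0],"claw": 0.85}]'

```text
time: 22.08
position: [0.414, 0.4298, 0.1866]
tcp_rot: [0.0, 0.996, -0.089, 0.0]
ft_force: [0.1, 0.2, -0.4]
opening: 0.08
gripper_force: 0.0
```

```bash
python3 -c "
from h import *
tier('wrist',(.493,.4167,-10.3),ztop=.122,name='w8')
print(env.observe()['position'])"
```

```text
tier n 1505 rect [493.  416.4 170.9  60.2 -10.1] fit [493.2 416.5 -10.2] ztop 121.5
[0.41433362 0.42955671 0.18600479]
```

View pics/w8.png

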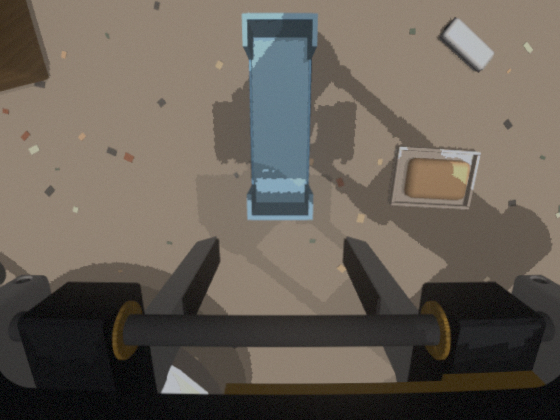

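The middle tier is seated squarely (z 121.5, aligned within 0.3 mm and 0.1°). Next, the ring dish.

send_rows --rows '[{"dp": [0.002,-0.02,0],"angular": [0,0,0],"claw": 0.5},{"dp": [0.004,-0.04,0],"angular": [0,0,0],"claw": 0.5},{"dp": [0.004,-0.04,0],"angular": [0,0,0],"claw": 0.5},{"dp": [0.004,-0.04,0],"angular": [0,0,0],"claw": 0.5},{"dp": [0.004,-0.04,0],"angular": [0,0,0],"claw": 0.5},{"dp": [0.004,-0.04,0],"angular": [0,0,0],"claw": 0.5},{"dp": [0.004,-0.04,0],"angular": [0,0,0],"claw": 0.5},{"dp": [0.004,-0.04,0],"angular": [0,0,0],"claw": 0.5},{"dp": [0.004,-0.04,0],"angular": [0,0,0],"claw": 0.5},{"dp": [0.004,-0.04,0],"angular": [0,0,0],"claw": 0.5}]'

```text
time: 22.97
position: [0.452, 0.0471, 0.1858]
tcp_rot: [0.0, 0.996, -0.09, -0.001]
ft_force: [0.5, -0.3, -0.3]
opening: 0.0469
gripper_force: 0.0
```

send_rows --rows '[{"dp": [0.004,-0.04,0],"angular": [0,0,0],"claw": 0.5},{"dp": [0.004,-0.04,0],"angular": [0,0,0],"claw": 0.5},{"dp": [0.004,-0.04,0],"angular": [0,0,0],"claw": 0.5},{"dp": [0.004,-0.04,0],"angular": [0,0,0],"claw": 0.5},{"dp": [0.004,-0.04,0],"angular": [0,0,0],"claw": 0.5},{"dp": [0.004,-0.04,0],"angular": [0,0,0],"claw": 0.5},{"dp": [0,0,0],"angular": [0,0,0],"claw": 0.5},{"dp": [0,0,0],"angular": [0,0,0],"claw": 0.5},{"dp": [0,0,0],"angular": [0,0,0],"claw": 0.5},{"dp": [0,0,0],"angular": [0,0,0],"claw": 0.5}]'

```text
time: 23.8
position: [0.4754, -0.1892, 0.1859]
tcp_rot: [-0.001, 0.996, -0.089, -0.001]
ft_force: [-0.1, -0.1, 0.6]
opening: 0.047
gripper_force: 0.0
```

```bash
python3 -c "
from h import *
meas('dish_c')
meas('dish_c',zlo=.016,zhi=.046)
meas('dish_c',zlo=.038,zhi=.046)
meas('dish_c',zlo=.006,zhi=.014)
print(env.observe()['position'])"
```

```text
dish_c p 0.85 px [109. 284.] 1601 rect [ 574.9 -206.5   52.1   51.8  -73.7] med [ 574.9 -207.     8.6] z5-98 [ 4.8 41.1] rgb [149. 136. 126.]
dish_c p 0.8 px [ 24. 240.] 1773 rect [ 672.4 -180.9   51.8   49.2   87.6] med [ 671.6 -181.3    9.1] z5-98 [ 4.8 41.1] rgb [ 99.  53. 119.]
dish_c p 0.83 px [107. 283.] 158 rect [ 574.8 -207.    14.7   14.5   26.6] med [ 574.2 -206.9   39.2] z5-98 [25.6 42.4] rgb [149. 137. 126.]
dish_c p 0.62 px [ 24. 240.] 277 rect [ 673.1 -180.5   14.9   14.9   41.2] med [ 670.4 -181.1   36.6] z5-98 [18.1 42.4] rgb [100.  53. 119.]
dish_c p 0.92 px [108. 282.] 93 rect [ 574.7 -207.    11.7   11.   -10.3] med [ 574.8 -206.9   40.7] z5-98 [38.4 42.8] rgb [149. 137. 126.]
dish_c p 0.82 px [ 23. 239.] 113 rect [ 674.1 -180.6   11.3   10.6  -10.6] med [ 673.2 -180.9   40.6] z5-98 [38.4 42.5] rgb [101.  54. 120.]
dish_c p 0.8 px [110. 282.] 1037 rect [ 575.3 -206.9   51.6   51.3   -9.6] med [ 575.3 -207.5    9.7] z5-98 [ 6.2 13. ] rgb [149. 137. 126.]
dish_c p 0.78 px [ 23. 242.] 1138 rect [ 672.3 -180.3   51.9   48.5   79.8] med [ 673.1 -178.8    9.8] z5-98 [ 6.2 13.1] rgb [102.  54. 121.]
[ 0.47586679 -0.18956671  0.18660935]
```

send_rows --rows '[{"dp": [0.035,-0.006,0],"angular": [0,0,0],"claw": 0.5},{"dp": [0.035,-0.006,0],"angular": [0,0,0],"claw": 0.5},{"dp": [0.029,-0.0055,-0.02],"angular": [0,0,0],"claw": 0.5},{"dp": [0,0,-0.04],"angular": [0,0,0],"claw": 0.5},{"dp": [0,0,-0.04],"angular": [0,0,0],"claw": 0.5},{"dp": [0,0,-0.035],"angular": [0,0,0],"claw": 0.5},{"dp": [0,0,-0.025],"angular": [0,0,0],"claw": 0.5},{"dp": [0,0,-0.015],"angular": [0,0,0],"claw": 0.5},{"dp": [0,0,-0.01],"angular": [0,0,0],"claw": 0.5},{"dp": [0,0,-0.006],"angular": [0,0,0],"claw": 0.5}]'

```text
time: 25.03
position: [0.5743, -0.2072, -0.0059]
tcp_rot: [-0.0, 0.996, -0.089, -0.001]
ft_force: [0.5, -0.4, -0.1]
opening: 0.0468
gripper_force: 0.0
```

send_rows --rows '[{"dp": [0,0,-0.002],"angular": [0,0,0],"claw": 0.5},{"dp": [0,0,0],"angular": [0,0,0],"claw": 0.5},{"dp": [0,0,0],"angular": [0,0,0],"claw": 0.5},{"dp": [0,0,0],"angular": [0,0,0],"claw": 0.5},{"dp": [0,0,0],"angular": [0,0,0],"claw": 0.5}]'

```text
time: 25.45
position: [0.5755, -0.208, -0.0054]
tcp_rot: [0.0, 0.996, -0.089, 0.001]
ft_force: [-0.4, -0.9, -0.5]
opening: 0.0471
gripper_force: 0.0
```

send_rows --rows '[{"dp": [0,0,0],"angular": [0,0,0],"claw": 0},{"dp": [0,0,0],"angular": [0,0,0],"claw": 0},{"dp": [0,0,0],"angular": [0,0,0],"claw": 0},{"dp": [0,0,0],"angular": [0,0,0],"claw": 0},{"dp": [0,0,0],"angular": [0,0,0],"claw": 0},{"dp": [0,0,0],"angular": [0,0,0],"claw": 0}]' --grip_force 12

```text
time: 25.95
position: [0.5748, -0.2076, -0.0066]
tcp_rot: [-0.0, 0.996, -0.089, -0.0]
ft_force: [0.2, -0.7, 1.0]
opening: 0.0158
gripper_force: 12.0
```

send_rows --rows '[{"dp": [0,0,0.006],"angular": [0,0,0],"claw": 0},{"dp": [0,0,0.015],"angular": [0,0,0],"claw": 0},{"dp": [0,0,0.028],"angular": [0,0,0],"claw": 0},{"dp": [0,0,0.035],"angular": [0,0,0],"claw": 0},{"dp": [0,0,0.035],"angular": [0,0,0],"claw": 0},{"dp": [-0.001,0.007,0.03],"angular": [0,0,0],"claw": 0},{"dp": [-0.002,0.016,0.018],"angular": [0,0,0],"claw": 0},{"dp": [-0.003,0.025,0.006],"angular": [0,0,0],"claw": 0},{"dp": [-0.004,0.032,0],"angular": [0,0,0],"claw": 0},{"dp": [-0.005,0.037,0],"angular": [0,0,0],"claw": 0}]' --grip_force 15

```text
time: 26.78
position: [0.5602, -0.0908, 0.1676]
tcp_rot: [0.001, 0.996, -0.091, 0.001]
ft_force: [0.5, 0.2, -0.9]
opening: 0.0152
gripper_force: 15.0
```

send_rows --rows '[{"dp": [-0.005,0.037,0],"angular": [0,0,0],"claw": 0},{"dp": [-0.005,0.037,0],"angular": [0,0,0],"claw": 0},{"dp": [-0.005,0.037,0],"angular": [0,0,0],"claw": 0},{"dp": [-0.005,0.037,0],"angular": [0,0,0],"claw": 0},{"dp": [-0.005,0.037,0],"angular": [0,0,0],"claw": 0},{"dp": [-0.005,0.037,0],"angular": [0,0,0],"claw": 0},{"dp": [-0.005,0.037,0],"angular": [0,0,0],"claw": 0},{"dp": [-0.005,0.037,0],"angular": [0,0,0],"claw": 0},{"dp": [-0.005,0.037,0],"angular": [0,0,0],"claw": 0},{"dp": [-0.005,0.037,0],"angular": [0,0,0],"claw": 0}]'

```text
time: 27.62
position: [0.5091, 0.2811, 0.1668]
tcp_rot: [0.0, 0.996, -0.089, 0.0]
ft_force: [0.7, 0.3, -0.2]
opening: 0.0152
gripper_force: 15.0
```

send_rows --rows '[{"dp": [-0.005,0.037,0],"angular": [0,0,0],"claw": 0},{"dp": [-0.005,0.037,0],"angular": [0,0,0],"claw": 0},{"dp": [-0.004,0.028,0],"angular": [0,0,0],"claw": 0},{"dp": [-0.002,0.018,0],"angular": [0,0,0],"claw": 0},{"dp": [-0.001,0.01,0],"angular": [0,0,0],"claw": 0},{"dp": [0,0.005,0],"angular": [0,0,0],"claw": 0},{"dp": [0,0,0],"angular": [0,0,0],"claw": 0},{"dp": [0,0,0],"angular": [0,0,0],"claw": 0},{"dp": [0,0,0],"angular": [0,0,0],"claw": 0},{"dp": [0,0,0],"angular": [0,0,0],"claw": 0}]'

```text
time: 28.45
position: [0.4932, 0.413, 0.1666]
tcp_rot: [0.0, 0.996, -0.09, 0.0]
ft_force: [-0.9, 0.2, -0.4]
opening: 0.0157
gripper_force: 15.0
```

```bash
python3 -c "
from h import *
o=env.observe();print(o['position'],o['tcp_rot'],o['opening'])
im,d,cal=snap('scene','s3'); X,r,c=cloud(d,cal)
k=(np.hypot(X[:,0]-o['position'][0],X[:,1]-o['position'][1])<.04)&(X[:,2]<.2)&(X[:,2]>.12)
print(k.sum(),np.percentile(X[k],[1,50,99],axis=0).round(3))
im=cv2.imread('pics/s3.png'); r0,c0=int(r[k].mean()),int(c[k].mean()); print(r0,c0)
cv2.imwrite('pics/s3c.png',cv2.resize(im[max(0,r0-75):r0+75,c0-100:c0+100],None,fx=4,fy=4))"
```

```text
[0.49316227 0.41302861 0.16662153] [ 2.57970374e-04  9.95924314e-01 -9.01925349e-02  4.14253953e-05] 0.01572854838690445
119 [[0.471 0.387 0.175]
 [0.502 0.406 0.183]
 [0.518 0.434 0.2  ]]
108 374
```

View pics/s3c.png

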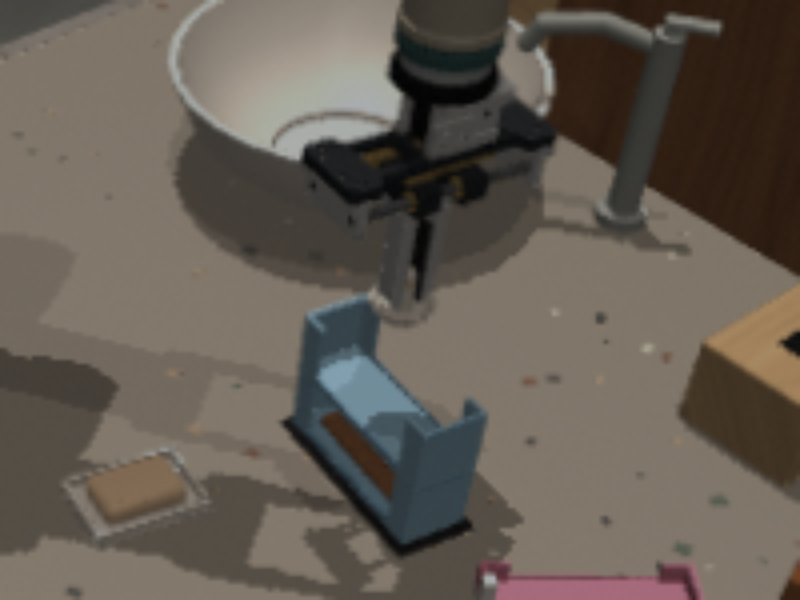

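The scene view shows the dish upright in the fingers above the assembled base and mid, with the comb visible inside. Lowering it.

send_rows --rows '[{"dp": [0,0.003,-0.01],"angular": [0,0,0],"claw": 0},{"dp": [0,0,-0.022],"angular": [0,0,0],"claw": 0},{"dp": [0,0,-0.025],"angular": [0,0,0],"claw": 0},{"dp": [0,0,-0.02],"angular": [0,0,0],"claw": 0},{"dp": [0,0,-0.012],"angular": [0,0,0],"claw": 0},{"dp": [0,0,-0.005],"angular": [0,0,0],"claw": 0},{"dp": [0,0,0],"angular": [0,0,0],"claw": 0},{"dp": [0,0,0],"angular": [0,0,0],"claw": 0},{"dp": [0,0,0],"angular": [0,0,0],"claw": 0},{"dp": [0,0,0],"angular": [0,0,0],"claw": 0}]'

```text
time: 29.33
position: [0.4936, 0.4179, 0.0737]
tcp_rot: [-0.001, 0.996, -0.089, 0.001]
ft_force: [-0.5, -0.5, -0.2]
opening: 0.0153
gripper_force: 15.0
```

send_rows --rows '[{"dp": [0,0,0],"angular": [0,0,0],"claw": 0},{"dp": [0,0,0],"angular": [0,0,0],"claw": 0},{"dp": [0,0,0],"angular": [0,0,0],"claw": 0},{"dp": [0,0,0],"angular": [0,0,0],"claw": 0}]'

```text
time: 29.67
position: [0.4929, 0.4174, 0.0727]
tcp_rot: [-0.0, 0.996, -0.089, 0.0]
ft_force: [1.8, 0.9, 0.0]
opening: 0.0154
gripper_force: 15.0
```

send_rows --rows '[{"dp": [0,-0.0005,-0.002],"angular": [0,0,0],"claw": 0},{"dp": [0,0,-0.002],"angular": [0,0,0],"claw": 0},{"dp": [0,0,-0.001],"angular": [0,0,0],"claw": 0},{"dp": [0,0,-0.001],"angular": [0,0,0],"claw": 0},{"dp": [0,0,0],"angular": [0,0,0],"claw": 0},{"dp": [0,0,0],"angular": [0,0,0],"claw": 0},{"dp": [0,0,0],"angular": [0,0,0],"claw": 0}]'

```text
time: 30.25
position: [0.4928, 0.4169, 0.0664]
tcp_rot: [0.0, 0.996, -0.089, 0.0]
ft_force: [-0.0, -1.1, -0.9]
opening: 0.0157
gripper_force: 15.0
```

send_rows --rows '[{"dp": [0,0,-0.001],"angular": [0,0,0],"claw": 0},{"dp": [0,0,0],"angular": [0,0,0],"claw": 0},{"dp": [0,0,0],"angular": [0,0,0],"claw": 0}]'

```text
time: 30.5
position: [0.4927, 0.4168, 0.0654]
tcp_rot: [0.0, 0.996, -0.089, -0.0]
ft_force: [-0.3, -1.0, -0.7]
opening: 0.0153
gripper_force: 15.0
```

send_rows --rows '[{"dp": [0,0,-0.001],"angular": [0,0,0],"claw": 0},{"dp": [0,0,0],"angular": [0,0,0],"claw": 0},{"dp": [0,0,0],"angular": [0,0,0],"claw": 0}]'

```text
time: 30.75
position: [0.4929, 0.4169, 0.0645]
tcp_rot: [-0.0, 0.996, -0.089, 0.0]
ft_force: [0.3, -0.5, -0.5]
opening: 0.0155
gripper_force: 15.0
```

send_rows --rows '[{"dp": [0,0,-0.0005],"angular": [0,0,0],"claw": 0},{"dp": [0,0,0],"angular": [0,0,0],"claw": 0},{"dp": [0,0,0],"angular": [0,0,0],"claw": 0}]'

```text
time: 31.0
position: [0.4929, 0.4169, 0.0644]
tcp_rot: [-0.0, 0.996, -0.089, 0.0]
ft_force: [-0.3, -0.6, 3.8]
opening: 0.0152
gripper_force: 15.0
```

send_rows --rows '[{"dp": [0,0,0],"angular": [0,0,0],"claw": 0.2},{"dp": [0,0,0],"angular": [0,0,0],"claw": 0.25},{"dp": [0,0,0],"angular": [0,0,0],"claw": 0.4},{"dp": [0,0,0],"angular": [0,0,0],"claw": 0.45},{"dp": [0,0,0.01],"angular": [0,0,0],"claw": 0.45},{"dp": [0,0,0.03],"angular": [0,0,0],"claw": 0.45},{"dp": [0,0,0.04],"angular": [0,0,0],"claw": 0.45},{"dp": [-0.03,0.005,0.04],"angular": [0,0,0],"claw": 0.6},{"dp": [-0.03,0.005,0.01],"angular": [0,0,0],"claw": 0.8},{"dp": [-0.03,0.005,0],"angular": [0,0,0],"claw": 0.85}]'

```text
time: 31.83
position: [0.4096, 0.4327, 0.192]
tcp_rot: [-0.003, 0.996, -0.09, 0.003]
ft_force: [-0.6, 0.2, -0.2]
opening: 0.059
gripper_force: 0.0
```

send_rows --rows '[{"dp": [0,0,0],"angular": [0,0,0],"claw": 0.85},{"dp": [0,0,0],"angular": [0,0,0],"claw": 0.85},{"dp": [0,0,0],"angular": [0,0,0],"claw": 0.85}]'

```text
time: 32.08
position: [0.4084, 0.4311, 0.1875]
tcp_rot: [-0.0, 0.996, -0.089, 0.001]
ft_force: [0.6, 0.0, 0.1]
opening: 0.0782
gripper_force: 0.0
```

```bash
python3 -c "
from h import *
tier('wrist',(.493,.4167,-10.3),ztop=.122,name='w9')
meas('dish_c',zlo=.075)
meas('dish_c',zlo=.105)
print(env.observe()['position'])"
```

```text
tier n 1491 rect [493.5 416.7 169.7  60.5 -10.4] fit [493.4 416.5 -10.2] ztop 121.6
dish_c p 0.79 px [121. 281.] 2311 rect [493.1 416.4  51.8  50.8  56.2] med [493.3 416.5  79.5] z5-98 [ 76.  112.1] rgb [143. 134. 125.]
dish_c p 0.66 px [122. 281.] 210 rect [492.8 416.5  13.8  13.5 -10.1] med [492.6 416.7 110.8] z5-98 [106.8 113.1] rgb [143. 134. 126.]
[0.40877697 0.43071112 0.18651691]
```

The dish stands centred and upright in the middle tier. Next, the top tier.

send_rows --rows '[{"dp": [0.007,-0.018,0],"angular": [0,0,2.4],"claw": 0.85},{"dp": [0.014,-0.036,0],"angular": [0,0,2.4],"claw": 0.85},{"dp": [0.014,-0.036,0],"angular": [0,0,2.4],"claw": 0.85},{"dp": [0.014,-0.036,0],"angular": [0,0,2.4],"claw": 0.85},{"dp": [0.014,-0.036,0],"angular": [0,0,2.4],"claw": 0.85},{"dp": [0.014,-0.036,0],"angular": [0,0,2.4],"claw": 0.85},{"dp": [0.014,-0.036,0],"angular": [0,0,2.4],"claw": 0.85},{"dp": [0.014,-0.036,0],"angular": [0,0,2.4],"claw": 0.85},{"dp": [0.014,-0.036,0],"angular": [0,0,2.4],"claw": 0.85},{"dp": [0.014,-0.036,0],"angular": [0,0,2.4],"claw": 0.85}]'

```text
time: 33.17
position: [0.5417, 0.0866, 0.1869]
tcp_rot: [0.0, 0.993, 0.12, -0.0]
ft_force: [1.1, -0.1, -0.5]
opening: 0.0799
gripper_force: 0.0
```

send_rows --rows '[{"dp": [0.014,-0.036,0],"angular": [0,0,2.4],"claw": 0.85},{"dp": [0.014,-0.036,0],"angular": [0,0,2.4],"claw": 0.85},{"dp": [0.014,-0.036,0],"angular": [0,0,2.2],"claw": 0.85},{"dp": [0.007,-0.022,0],"angular": [0,0,0],"claw": 0.85},{"dp": [0,0,0],"angular": [0,0,0],"claw": 0.85},{"dp": [0,0,0],"angular": [0,0,0],"claw": 0.85},{"dp": [0,0,0],"angular": [0,0,0],"claw": 0.85},{"dp": [0,0,0],"angular": [0,0,0],"claw": 0.85}]'

```text
time: 33.83
position: [0.5895, -0.0399, 0.187]
tcp_rot: [-0.0, 0.984, 0.18, -0.0]
ft_force: [0.4, -0.3, -0.8]
opening: 0.0796
gripper_force: 0.0
```

```bash
python3 -c "
from h import *
tier('wrist',(.680,-.007,21),ztop=.030)
o=env.observe();print(o['position'],2*np.degrees(np.arctan2(o['tcp_rot'][2],o['tcp_rot'][1])))"
```

```text
tier n 777 rect [682.4  -6.9 169.7  59.7  21.6] fit [682.4  -6.9  21.6] ztop 29.7
[ 0.58948153 -0.03967553  0.18714417] 20.821436868728778
```

send_rows --rows '[{"dp": [0.031,0.011,0],"angular": [0,0,0.4],"claw": 0.85},{"dp": [0.031,0.011,0],"angular": [0,0,0.4],"claw": 0.85},{"dp": [0.031,0.011,-0.02],"angular": [0,0,0],"claw": 0.85},{"dp": [0,0,-0.035],"angular": [0,0,0],"claw": 0.85},{"dp": [0,0,-0.04],"angular": [0,0,0],"claw": 0.85},{"dp": [0,0,-0.04],"angular": [0,0,0],"claw": 0.85},{"dp": [0,0,-0.035],"angular": [0,0,0],"claw": 0.85},{"dp": [0,0,-0.02],"angular": [0,0,0],"claw": 0.85},{"dp": [0,0,-0.01],"angular": [0,0,0],"claw": 0.85},{"dp": [0,0,-0.004],"angular": [0,0,0],"claw": 0.85}]'

```text
time: 34.72
position: [0.6815, -0.0066, -0.0187]
tcp_rot: [-0.0, 0.982, 0.188, -0.002]
ft_force: [-0.2, -0.6, -0.6]
opening: 0.0801
gripper_force: 0.0
```

send_rows --rows '[{"dp": [0,0,-0.001],"angular": [0,0,0],"claw": 0.85},{"dp": [0,0,0],"angular": [0,0,0],"claw": 0.85},{"dp": [0,0,0],"angular": [0,0,0],"claw": 0.85},{"dp": [0,0,0],"angular": [0,0,0],"claw": 0.85},{"dp": [0,0,0],"angular": [0,0,0],"claw": 0.85},{"dp": [0,0,0],"angular": [0,0,0],"claw": 0.85}]'

```text
time: 35.22
position: [0.6835, -0.0081, -0.0169]
tcp_rot: [0.0, 0.982, 0.187, 0.001]
ft_force: [-0.7, -0.2, -0.1]
opening: 0.0801
gripper_force: 0.0
```

send_rows --rows '[{"dp": [0,0,0],"angular": [0,0,0],"claw": 0.4},{"dp": [0,0,0],"angular": [0,0,0],"claw": 0.4},{"dp": [0,0,0],"angular": [0,0,0],"claw": 0.4},{"dp": [0,0,0],"angular": [0,0,0],"claw": 0.4},{"dp": [0,0,0],"angular": [0,0,0],"claw": 0.4}]' --grip_force 20

```text
time: 35.63
position: [0.6828, -0.0079, -0.0179]
tcp_rot: [-0.0, 0.982, 0.187, -0.0]
ft_force: [-0.6, 0.5, 0.1]
opening: 0.0596
gripper_force: 20.0
```

send_rows --rows '[{"dp": [0,0,0.008],"angular": [0,0,0],"claw": 0.4},{"dp": [0,0,0.02],"angular": [0,0,0],"claw": 0.4},{"dp": [0,0,0.035],"angular": [0,0,0],"claw": 0.4},{"dp": [0,0,0.04],"angular": [0,0,0],"claw": 0.4},{"dp": [-0.005,0,0.04],"angular": [0,0,0],"claw": 0.4},{"dp": [-0.015,0.01,0.03],"angular": [0,0,0],"claw": 0.4},{"dp": [-0.025,0.015,0.015],"angular": [0,0,-2],"claw": 0.4},{"dp": [-0.03,0.02,0],"angular": [0,0,-2.5],"claw": 0.4},{"dp": [-0.03,0.022,0],"angular": [0,0,-2.5],"claw": 0.4},{"dp": [-0.025,0.028,0],"angular": [0,0,-2.5],"claw": 0.4}]' --grip_force 25

```text
time: 36.47
position: [0.5509, 0.0867, 0.171]
tcp_rot: [0.0, 0.995, 0.103, 0.0]
ft_force: [-0.3, 1.4, -0.7]
opening: 0.0597
gripper_force: 25.0
```

send_rows --rows '[{"dp": [-0.02,0.03,0],"angular": [0,0,-2.5],"claw": 0.4},{"dp": [-0.012,0.035,0],"angular": [0,0,-2.5],"claw": 0.4},{"dp": [-0.008,0.036,0],"angular": [0,0,-2.5],"claw": 0.4},{"dp": [-0.005,0.036,0],"angular": [0,0,-2.5],"claw": 0.4},{"dp": [-0.005,0.036,0],"angular": [0,0,-2.5],"claw": 0.4},{"dp": [-0.004,0.036,0],"angular": [0,0,-2.5],"claw": 0.4},{"dp": [-0.003,0.036,0],"angular": [0,0,-2.5],"claw": 0.4},{"dp": [-0.002,0.03,0],"angular": [0,0,-2.5],"claw": 0.4},{"dp": [0,0.022,0],"angular": [0,0,-0.8],"claw": 0.4},{"dp": [0,0.012,0],"angular": [0,0,0],"claw": 0.4}]'

```text
time: 37.3
position: [0.4934, 0.3988, 0.1702]
tcp_rot: [-0.001, 0.997, -0.075, 0.0]
ft_force: [0.6, 0.0, -0.9]
opening: 0.0595
gripper_force: 25.0
```

send_rows --rows '[{"dp": [0,0.012,0],"angular": [0,0,0],"claw": 0.4},{"dp": [0,0.008,0],"angular": [0,0,0],"claw": 0.4},{"dp": [0,0,0],"angular": [0,0,0],"claw": 0.4},{"dp": [0,0,0],"angular": [0,0,0],"claw": 0.4},{"dp": [0,0,0],"angular": [0,0,0],"claw": 0.4},{"dp": [0,0,0],"angular": [0,0,0],"claw": 0.4},{"dp": [0,0,0],"angular": [0,0,0],"claw": 0.4},{"dp": [0,0,0],"angular": [0,0,0],"claw": 0.4}]'

```text
time: 37.97
position: [0.4941, 0.4153, 0.1703]
tcp_rot: [0.0, 0.997, -0.077, 0.0]
ft_force: [-0.6, -0.2, -1.0]
opening: 0.06
gripper_force: 25.0
```

```bash
python3 -c "
from h import *
held(.030)"
```

```text
tool [494.1 415.3 170.3] yaw -8.81 grip 0.05999290602256085 F [-0.6 -0.2 -1. ] end rect [566.4 403.9  60.2  23.9  -8.7] centre [494.3 415.1] ztop 217.9 2044
```

send_rows --rows '[{"dp": [-0.001,0.0014,-0.008],"angular": [0,0,-0.8],"claw": 0.4},{"dp": [0,0,-0.016],"angular": [0,0,-0.7],"claw": 0.4},{"dp": [0,0,-0.018],"angular": [0,0,0],"claw": 0.4},{"dp": [0,0,-0.01],"angular": [0,0,0],"claw": 0.4},{"dp": [0,0,-0.006],"angular": [0,0,0],"claw": 0.4},{"dp": [0,0,-0.003],"angular": [0,0,0],"claw": 0.4},{"dp": [0,0,0],"angular": [0,0,0],"claw": 0.4},{"dp": [0,0,0],"angular": [0,0,0],"claw": 0.4},{"dp": [0,0,0],"angular": [0,0,0],"claw": 0.4},{"dp": [0,0,0],"angular": [0,0,0],"claw": 0.4}]'

```text
time: 38.85
position: [0.4934, 0.4178, 0.11]
tcp_rot: [-0.001, 0.996, -0.089, 0.001]
ft_force: [0.6, -0.5, -0.9]
opening: 0.0597
gripper_force: 25.0
```

send_rows --rows '[{"dp": [0,0,0],"angular": [0,0,0],"claw": 0.4},{"dp": [0,0,0],"angular": [0,0,0],"claw": 0.4},{"dp": [0,0,0],"angular": [0,0,0],"claw": 0.4},{"dp": [0,0,0],"angular": [0,0,0],"claw": 0.4},{"dp": [0,0,0],"angular": [0,0,0],"claw": 0.4},{"dp": [0,0,0],"angular": [0,0,0],"claw": 0.4}]'

```text
time: 39.35
position: [0.4929, 0.4174, 0.1091]
tcp_rot: [0.0, 0.996, -0.089, -0.0]
ft_force: [0.1, -0.4, -1.1]
opening: 0.0598
gripper_force: 25.0
```

```bash
python3 -c "
from h import *
held(.030)"
```

```text
tool [492.9 417.4 109.1] yaw -10.26 grip 0.05984472365395686 F [ 0.1 -0.4 -1.1] end rect [565.  404.2  60.1  23.7 -10.4] centre [493.2 417.2] ztop 156.7 2050
```

send_rows --rows '[{"dp": [0,-0.0006,-0.001],"angular": [0,0,0],"claw": 0.4},{"dp": [0,0,-0.001],"angular": [0,0,0],"claw": 0.4},{"dp": [0,0,-0.001],"angular": [0,0,0],"claw": 0.4},{"dp": [0,0,-0.001],"angular": [0,0,0],"claw": 0.4},{"dp": [0,0,-0.001],"angular": [0,0,0],"claw": 0.4},{"dp": [0,0,-0.001],"angular": [0,0,0],"claw": 0.4},{"dp": [0,0,-0.001],"angular": [0,0,0],"claw": 0.4},{"dp": [0,0,-0.001],"angular": [0,0,0],"claw": 0.4},{"dp": [0,0,0],"angular": [0,0,0],"claw": 0.4},{"dp": [0,0,0],"angular": [0,0,0],"claw": 0.4}]'

```text
time: 40.23
position: [0.4929, 0.4168, 0.101]
tcp_rot: [0.0, 0.996, -0.089, -0.0]
ft_force: [-0.7, 0.1, -1.5]
opening: 0.0596
gripper_force: 25.0
```

send_rows --rows '[{"dp": [0,0,-0.001],"angular": [0,0,0],"claw": 0.4},{"dp": [0,0,-0.001],"angular": [0,0,0],"claw": 0.4},{"dp": [0,0,0],"angular": [0,0,0],"claw": 0.4},{"dp": [0,0,0],"angular": [0,0,0],"claw": 0.4}]'

```text
time: 40.57
position: [0.4929, 0.4168, 0.099]
tcp_rot: [0.0, 0.996, -0.089, -0.0]
ft_force: [-1.0, -0.1, -0.8]
opening: 0.0595
gripper_force: 25.0
```

send_rows --rows '[{"dp": [0,0,-0.001],"angular": [0,0,0],"claw": 0.4},{"dp": [0,0,0],"angular": [0,0,0],"claw": 0.4},{"dp": [0,0,0],"angular": [0,0,0],"claw": 0.4}]'

```text
time: 40.82
position: [0.493, 0.4169, 0.0981]
tcp_rot: [-0.0, 0.996, -0.089, 0.0]
ft_force: [0.4, 0.4, -0.6]
opening: 0.0598
gripper_force: 25.0
```

```bash
python3 -c "
from h import *
held(.030)"
```

```text
tool [493.  416.9  98.1] yaw -10.26 grip 0.059776465441289395 F [ 0.4  0.4 -0.6] end rect [565.1 403.8  60.1  23.7 -10.3] centre [493.3 416.8] ztop 145.8 2036
```

send_rows --rows '[{"dp": [0,0,-0.0005],"angular": [0,0,0],"claw": 0.4},{"dp": [0,0,0],"angular": [0,0,0],"claw": 0.4},{"dp": [0,0,0],"angular": [0,0,0],"claw": 0.4}]'

```text
time: 41.12
position: [0.493, 0.4169, 0.0981]
tcp_rot: [-0.0, 0.996, -0.089, 0.0]
ft_force: [-0.6, -0.5, 2.0]
opening: 0.0598
gripper_force: 25.0
```

send_rows --rows '[{"dp": [0,0,0],"angular": [0,0,0],"claw": 0.85},{"dp": [0,0,0],"angular": [0,0,0],"claw": 0.85},{"dp": [0,0,0],"angular": [0,0,0],"claw": 0.85},{"dp": [0,0,0.01],"angular": [0,0,0],"claw": 0.85},{"dp": [0,0,0.03],"angular": [0,0,0],"claw": 0.85},{"dp": [0,0,0.04],"angular": [0,0,0],"claw": 0.85},{"dp": [-0.03,0.005,0.04],"angular": [0,0,0],"claw": 0.7},{"dp": [-0.03,0.005,0],"angular": [0,0,0],"claw": 0.6},{"dp": [-0.02,0.005,0],"angular": [0,0,0],"claw": 0.6},{"dp": [0,0,0],"angular": [0,0,0],"claw": 0.6}]'

```text
time: 41.95
position: [0.4145, 0.4319, 0.213]
tcp_rot: [-0.001, 0.996, -0.088, -0.0]
ft_force: [-0.0, -0.1, -0.3]
opening: 0.0577
gripper_force: 0.0
```

send_rows --rows '[{"dp": [0,0,0],"angular": [0,0,0],"claw": 0.6},{"dp": [0,0,0],"angular": [0,0,0],"claw": 0.6},{"dp": [0,0,0],"angular": [0,0,0],"claw": 0.6}]'

```text
time: 42.2
position: [0.4191, 0.4307, 0.2105]
tcp_rot: [0.0, 0.996, -0.09, 0.0]
ft_force: [-0.5, -0.3, -0.2]
opening: 0.0561
gripper_force: 0.0
```

```bash
python3 -c "
from h import *
tier('wrist',(.493,.4167,-10.3),ztop=.146,name='w10')
meas('case_c',zlo=.005)
print(env.observe()['position'])"
```

```text
tier n 1518 rect [493.1 416.9 170.4  60.4 -10.6] fit [493.1 416.7 -10.3] ztop 145.6
case_c p 0.9 px [ 50. 458.] 1303 rect [544.5 185.7  66.8  27.7  42.1] med [545.5 188.8  15.4] z5-98 [ 8.3 17.4] rgb [186. 188. 189.]
[0.41891729 0.4306324  0.21019004]
```

View pics/w10.png

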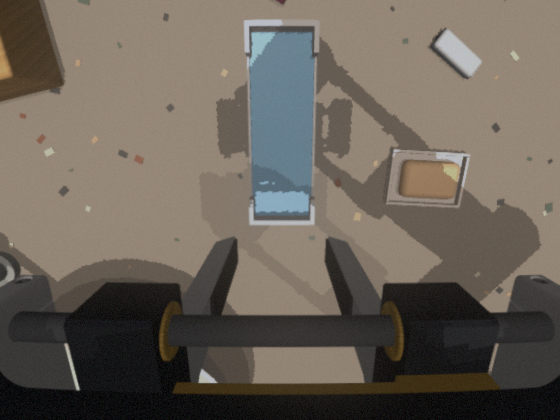

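The top tier (white ends) is seated squarely. Now the clipper case, seen at (row 50, col 458).

send_rows --rows '[{"dp": [0.004,-0.018,0],"angular": [0,0,4],"claw": 0.6},{"dp": [0.008,-0.034,0],"angular": [0,0,6],"claw": 0.6},{"dp": [0.008,-0.036,0],"angular": [0,0,6],"claw": 0.6},{"dp": [0.008,-0.036,0],"angular": [0,0,6],"claw": 0.6},{"dp": [0.008,-0.036,0],"angular": [0,0,6],"claw": 0.6},{"dp": [0.008,-0.036,-0.01],"angular": [0,0,6],"claw": 0.6},{"dp": [0.008,-0.036,-0.01],"angular": [0,0,6],"claw": 0.6},{"dp": [0.008,-0.036,-0.01],"angular": [0,0,6],"claw": 0.6},{"dp": [0.008,-0.032,0],"angular": [0,0,5],"claw": 0.6},{"dp": [0,0,0],"angular": [0,0,2.3],"claw": 0.6}]'

```text
time: 43.18
position: [0.4873, 0.1249, 0.1798]
tcp_rot: [0.002, 0.931, 0.366, -0.001]
ft_force: [0.2, 0.6, 0.6]
opening: 0.0563
gripper_force: 0.0
```

send_rows --rows '[{"dp": [0,0,0],"angular": [0,0,0],"claw": 0.6},{"dp": [0,0,0],"angular": [0,0,0],"claw": 0.6},{"dp": [0,0,0],"angular": [0,0,0],"claw": 0.6},{"dp": [0,0,0],"angular": [0,0,0],"claw": 0.6},{"dp": [0,0,0],"angular": [0,0,0],"claw": 0.6}]'

```text
time: 43.6
position: [0.4859, 0.1318, 0.1808]
tcp_rot: [-0.0, 0.93, 0.367, 0.0]
ft_force: [-0.3, -0.8, 0.3]
opening: 0.0564
gripper_force: 0.0
```

```bash
python3 -c "
from h import *
meas('case_c',zlo=.006)
meas('case_c',zlo=.012)
o=env.observe();print(o['position'],2*np.degrees(np.arctan2(o['tcp_rot'][2],o['tcp_rot'][1])))"
```

```text
case_c p 0.87 px [122. 282.] 1102 rect [546.1 186.   64.5  24.2  43.5] med [545.9 186.1  15.5] z5-98 [13.1 17.2] rgb [183.  185.  188.5]
case_c p 0.44 px [27. 94.] 1358 rect [479.4 403.2 113.3  30.4  -9.5] med [480.9 408.2  20. ] z5-98 [12.9 23. ] rgb [72. 55. 43.]
case_c p 0.8 px [122. 282.] 1072 rect [545.9 185.2  63.1  23.8  42.7] med [546.5 186.   15.6] z5-98 [13.8 17.4] rgb [183.  185.  187.5]
[0.48592327 0.13148722 0.18081386] 43.09368715507449
```

send_rows --rows '[{"dp": [0.025,0.023,0],"angular": [0,0,0],"claw": 0.6},{"dp": [0.025,0.023,-0.01],"angular": [0,0,0],"claw": 0.6},{"dp": [0.01,0.0085,-0.03],"angular": [0,0,0],"claw": 0.6},{"dp": [0,0,-0.04],"angular": [0,0,0],"claw": 0.6},{"dp": [0,0,-0.04],"angular": [0,0,0],"claw": 0.6},{"dp": [0,0,-0.035],"angular": [0,0,0],"claw": 0.6},{"dp": [0,0,-0.025],"angular": [0,0,0],"claw": 0.6},{"dp": [0,0,-0.012],"angular": [0,0,0],"claw": 0.6},{"dp": [0,0,-0.005],"angular": [0,0,0],"claw": 0.6},{"dp": [0,0,-0.002],"angular": [0,0,0],"claw": 0.6}]'

```text
time: 44.63
position: [0.5453, 0.1855, -0.0192]
tcp_rot: [-0.0, 0.93, 0.367, -0.001]
ft_force: [0.4, 0.3, 0.2]
opening: 0.0565
gripper_force: 0.0
```

send_rows --rows '[{"dp": [0,0,0],"angular": [0,0,0],"claw": 0.6},{"dp": [0,0,0],"angular": [0,0,0],"claw": 0.6},{"dp": [0,0,0],"angular": [0,0,0],"claw": 0.6},{"dp": [0,0,0],"angular": [0,0,0],"claw": 0.6},{"dp": [0,0,0],"angular": [0,0,0],"claw": 0.6}]'

```text
time: 45.05
position: [0.5467, 0.1856, -0.0173]
tcp_rot: [0.0, 0.93, 0.367, 0.001]
ft_force: [-0.7, -0.5, -0.1]
opening: 0.0565
gripper_force: 0.0
```

send_rows --rows '[{"dp": [0,0,0],"angular": [0,0,0],"claw": 0},{"dp": [0,0,0],"angular": [0,0,0],"claw": 0},{"dp": [0,0,0],"angular": [0,0,0],"claw": 0},{"dp": [0,0,0],"angular": [0,0,0],"claw": 0},{"dp": [0,0,0],"angular": [0,0,0],"claw": 0},{"dp": [0,0,0],"angular": [0,0,0],"claw": 0}]' --grip_force 12

```text
time: 45.55
position: [0.546, 0.1855, -0.0182]
tcp_rot: [0.0, 0.93, 0.367, -0.0]
ft_force: [0.0, 0.1, 0.7]
opening: 0.0259
gripper_force: 12.0
```

send_rows --rows '[{"dp": [0,0,0.008],"angular": [0,0,0],"claw": 0},{"dp": [0,0,0.02],"angular": [0,0,0],"claw": 0},{"dp": [0,0,0.035],"angular": [0,0,0],"claw": 0},{"dp": [0,0,0.04],"angular": [0,0,0],"claw": 0},{"dp": [0,0,0.04],"angular": [0,0,-1.4],"claw": 0},{"dp": [0,0,0.04],"angular": [0,0,-4],"claw": 0},{"dp": [-0.003,0.01,0.03],"angular": [0,0,-5],"claw": 0},{"dp": [-0.005,0.02,0.015],"angular": [0,0,-5],"claw": 0},{"dp": [-0.006,0.028,0],"angular": [0,0,-5],"claw": 0},{"dp": [-0.007,0.03,0],"angular": [0,0,-5],"claw": 0}]' --grip_force 14

```text
time: 46.38
position: [0.5259, 0.2739, 0.2124]
tcp_rot: [-0.0, 0.989, 0.15, 0.002]
ft_force: [0.2, -0.1, -1.2]
opening: 0.0258
gripper_force: 14.0
```

send_rows --rows '[{"dp": [-0.007,0.03,0],"angular": [0,0,-5],"claw": 0},{"dp": [-0.007,0.03,0],"angular": [0,0,-5],"claw": 0},{"dp": [-0.007,0.03,0],"angular": [0,0,-5],"claw": 0},{"dp": [-0.005,0.025,0],"angular": [0,0,-5],"claw": 0},{"dp": [-0.004,0.018,0],"angular": [0,0,-5],"claw": 0},{"dp": [-0.002,0.01,0],"angular": [0,0,-3],"claw": 0},{"dp": [0,0,0],"angular": [0,0,0],"claw": 0},{"dp": [0,0,0],"angular": [0,0,0],"claw": 0},{"dp": [0,0,0],"angular": [0,0,0],"claw": 0},{"dp": [0,0,0],"angular": [0,0,0],"claw": 0}]'

```text
time: 47.22
position: [0.4933, 0.4154, 0.2099]
tcp_rot: [0.0, 0.996, -0.09, 0.0]
ft_force: [-0.1, 0.9, 0.3]
opening: 0.0264
gripper_force: 14.0
```

send_rows --rows '[{"dp": [0,0,0],"angular": [0,0,0],"claw": 0},{"dp": [0,0,0],"angular": [0,0,0],"claw": 0},{"dp": [0,0,0],"angular": [0,0,0],"claw": 0}]'

```text
time: 47.47
position: [0.4933, 0.4159, 0.2099]
tcp_rot: [0.0, 0.996, -0.091, 0.0]
ft_force: [0.3, -0.1, -0.4]
opening: 0.0261
gripper_force: 14.0
```

send_rows --rows '[{"dp": [0,0.0005,-0.01],"angular": [0,0,0],"claw": 0},{"dp": [0,0,-0.022],"angular": [0,0,0],"claw": 0},{"dp": [0,0,-0.024],"angular": [0,0,0],"claw": 0},{"dp": [0,0,-0.018],"angular": [0,0,0],"claw": 0},{"dp": [0,0,-0.01],"angular": [0,0,0],"claw": 0},{"dp": [0,0,-0.006],"angular": [0,0,0],"claw": 0},{"dp": [0,0,-0.003],"angular": [0,0,0],"claw": 0},{"dp": [0,0,0],"angular": [0,0,0],"claw": 0},{"dp": [0,0,0],"angular": [0,0,0],"claw": 0},{"dp": [0,0,0],"angular": [0,0,0],"claw": 0}]'

```text
time: 48.3
position: [0.4938, 0.4175, 0.118]
tcp_rot: [-0.001, 0.996, -0.09, 0.001]
ft_force: [0.2, -0.2, -0.2]
opening: 0.0259
gripper_force: 14.0
```

send_rows --rows '[{"dp": [0,0,0],"angular": [0,0,0],"claw": 0},{"dp": [0,0,0],"angular": [0,0,0],"claw": 0},{"dp": [0,0,0],"angular": [0,0,0],"claw": 0},{"dp": [0,0,0],"angular": [0,0,0],"claw": 0}]'

```text
time: 48.63
position: [0.4931, 0.417, 0.1171]
tcp_rot: [-0.0, 0.996, -0.09, 0.0]
ft_force: [0.6, 0.4, -0.4]
opening: 0.0259
gripper_force: 14.0
```

send_rows --rows '[{"dp": [0,0,-0.002],"angular": [0,0,0],"claw": 0},{"dp": [0,0,-0.0015],"angular": [0,0,0],"claw": 0},{"dp": [0,0,-0.001],"angular": [0,0,0],"claw": 0},{"dp": [0,0,-0.001],"angular": [0,0,0],"claw": 0},{"dp": [0,0,0],"angular": [0,0,0],"claw": 0},{"dp": [0,0,0],"angular": [0,0,0],"claw": 0},{"dp": [0,0,0],"angular": [0,0,0],"claw": 0}]'

```text
time: 49.22
position: [0.493, 0.417, 0.1113]
tcp_rot: [0.0, 0.996, -0.09, -0.0]
ft_force: [-0.6, -0.0, -1.3]
opening: 0.0257
gripper_force: 14.0
```

send_rows --rows '[{"dp": [0,0,-0.0005],"angular": [0,0,0],"claw": 0},{"dp": [0,0,0],"angular": [0,0,0],"claw": 0},{"dp": [0,0,0],"angular": [0,0,0],"claw": 0}]'

```text
time: 49.47
position: [0.493, 0.417, 0.1108]
tcp_rot: [0.0, 0.996, -0.09, 0.0]
ft_force: [0.1, -0.3, -0.5]
opening: 0.026
gripper_force: 14.0
```

send_rows --rows '[{"dp": [0,0,0],"angular": [0,0,0],"claw": 0.3},{"dp": [0,0,0],"angular": [0,0,0],"claw": 0.38},{"dp": [0,0,0],"angular": [0,0,0],"claw": 0.38},{"dp": [0,0,0],"angular": [0,0,0],"claw": 0.38},{"dp": [0,0,0.01],"angular": [0,0,0],"claw": 0.38},{"dp": [0,0,0.03],"angular": [0,0,0],"claw": 0.38},{"dp": [0,0,0.04],"angular": [0,0,0],"claw": 0.38},{"dp": [-0.03,0.005,0.03],"angular": [0,0,0],"claw": 0.6},{"dp": [-0.03,0.005,0],"angular": [0,0,0],"claw": 0.8},{"dp": [-0.03,0.005,0],"angular": [0,0,0],"claw": 0.85}]'

```text
time: 50.3
position: [0.4045, 0.4329, 0.2236]
tcp_rot: [-0.002, 0.996, -0.091, 0.002]
ft_force: [0.1, 0.7, -0.3]
opening: 0.0523
gripper_force: 0.0
```

send_rows --rows '[{"dp": [-0.03,0,0],"angular": [0,0,0],"claw": 0.85},{"dp": [0,0,0],"angular": [0,0,0],"claw": 0.85},{"dp": [0,0,0],"angular": [0,0,0],"claw": 0.85},{"dp": [0,0,0],"angular": [0,0,0],"claw": 0.85}]'

```text
time: 50.63
position: [0.3745, 0.4321, 0.2209]
tcp_rot: [-0.0, 0.996, -0.09, 0.001]
ft_force: [-0.1, -0.8, 0.2]
opening: 0.0781
gripper_force: 0.0
```

```bash
python3 -c "
from h import *
tier('wrist',(.493,.4167,-10.3),ztop=.146,name='w11')
meas('case_c',zlo=.136)
print(env.observe()['position'])
snap('scene','s4')"
```

```text
one end only 8 459
tier n 2891 rect [481.  418.7 145.7  59.2 -10.4] fit [481.  418.7 -10.4] ztop 144.7
case_c p 0.76 px [ 74. 276.] 2322 rect [492.6 416.9  66.7  25.7  -9.9] med [493.1 416.6 144.5] z5-98 [141.2 146.1] rgb [136. 134. 133.]
[0.37498601 0.4318062  0.21994943]
```

View pics/s4.png

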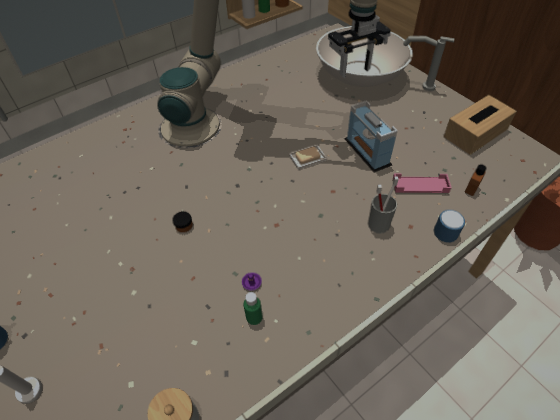

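The scene view shows the organiser fully stacked at (row 135, col 370), with the case centred and aligned on top. The cup, bottle, jar and soap dish still stand where they were, and the arm is clear.

```bash
python3 -c "
from bench import env
print(env.close_job())"
```

```text
the job is handed in; nothing more can be done
None
```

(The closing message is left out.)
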